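# Set out T-bars with a spacer for tack-welding

### The job

Set out the T-bars on the fixture plate ready for tack-welding, in order of length with the longest next to the fence: stand the spacer on the plate against the fence, bring the longest bar up against it, then step the spacer to that bar's other side and bring up the next, and so on, setting every gap with the spacer. All the T-bars that are there must end standing on their feet on the plate, parallel to the fence and centred between the plate's two long edges, with one spacer width (30 mm) between the fence and the first foot and between each foot and the next. Then hang the spacer by its handle on the hook's prong, and leave the can, the disc and the hammer where they are.

Things in the scene. Friction and masses are not known exactly. Their poses are not given: they have to be found in the camera images.
- plate: Fixed dark steel fixture plate lying on the bench, 200 (its x) x 340 (its y) x 6 mm thick. Origin at the centre of its underside; top at z = 6 mm. At its +y end a fixed fence (upright steel bar 200 mm long along x, 20 mm thick, top 36 mm above the bench); the fence's inner face is at y = +150 mm in the plate's frame and looks to the plate's -y. The row grows from the fence towards -y.
- fence_face (a point): Middle of the foot of the fence's inner face, where it meets the plate's top.
- spacer: Loose spacer: wooden block 90 (x) x 30 (y) x 16 mm high (z) with a steel handle standing on it: two legs at the ends of x (8 mm wide) and a level top bar 90 (x) x 12 (y) x 12 mm, from 60 to 72 mm above the underside. The opening under the bar is 74 mm wide, 44 mm high and goes through along y. Origin at the centre of the block's underside. The 30 mm width (y) is the gap to set. 0.2 kg. Begins standing on the bench.
- spacer_handle (a point): Middle of the underside of the spacer's handle bar, 60 mm above the spacer's underside.
- hook: Fixed hook stand: base 100 x 100 x 12 mm (its middle 10 mm to +x of the post), post 16 mm thick and 158 mm tall. A level prong, 10 mm thick, runs from the post along the hook's own -x, its axis 150 mm above the bench, 85 mm long; its tip turns up and tops out 16 mm above the prong's axis. Nothing stands above the prong. Origin on the bench, on the post's axis; yaw varies.
- hook_mid (a point): On the prong's axis, 45 mm from the post's axis, 150 mm above the bench: where the handle should hang.
- can: Bystander: upright metal can, 60 mm across, 150 mm tall; origin under its centre.
- disc: Bystander: flat grinding disc, 115 mm across, 12 mm thick; origin under its centre.
- hammer: Bystander: a hammer lying on the bench.
- tee1: Loose aluminium T-bar, the longest of the four lengths, 200 mm long (its x), upside-down T section: flat foot 44 mm wide (y) and 8 mm thick, with an upright web 8 mm thick along its middle, top 42 mm above the foot's underside. Origin at the centre of the underside. 0.34 kg, give or take. Begins on a 4 mm rubber mat. May be absent (None).
- tee2: Loose aluminium T-bar, the second longest of the four lengths, 175 mm long (its x), upside-down T section: flat foot 44 mm wide (y) and 8 mm thick, with an upright web 8 mm thick along its middle, top 42 mm above the foot's underside. Origin at the centre of the underside. 0.30 kg, give or take. Begins on a 4 mm rubber mat. May be absent (None).
- tee3: Loose aluminium T-bar, the third longest of the four lengths, 150 mm long (its x), upside-down T section: flat foot 44 mm wide (y) and 8 mm thick, with an upright web 8 mm thick along its middle, top 42 mm above the foot's underside. Origin at the centre of the underside. 0.26 kg, give or take. Begins on a 4 mm rubber mat. May be absent (None).
- tee4: Loose aluminium T-bar, the shortest of the four lengths, 125 mm long (its x), upside-down T section: flat foot 44 mm wide (y) and 8 mm thick, with an upright web 8 mm thick along its middle, top 42 mm above the foot's underside. Origin at the centre of the underside. 0.21 kg, give or take. Begins on a 4 mm rubber mat. May be absent (None).
Things that resemble listed ones, but are neither listed nor needed, are in the scene too. What is shaped like the tee3 but green or purple is not meant.

How it is judged:
On the way, in this order (a step that is already met when the one before it is completed fails the run):
1. the longest T-bar (tee1) stands on the plate one spacer width (within 4 mm) beyond the fence or the bar before it, parallel to it, with the spacer standing in that gap (y of tee1 in the frame of plate between 0.094 and 0.102 m and angle between the x axis of tee1 and the x axis of plate, either way round below 0.06 rad and angle between tee1's own z axis and vertical below 0.08 rad and z of tee1 in the frame of plate between 0.002 and 0.011 m and z of spacer in the frame of tee1 between -0.005 and 0.005 m and ((y of spacer in the frame of tee1 between 0.033 and 0.041 m and y of fence_face in the frame of tee1 above 0 m) or (y of spacer in the frame of tee1 between -0.041 and -0.033 m and y of fence_face in the frame of tee1 below 0 m)) and x of spacer in the frame of tee1 between -0.09 and 0.09 m and angle between the x axis of spacer and the x axis of tee1, either way round below 0.08 rad), for 0.2 s.
2. the second longest T-bar (tee2) stands on the plate one spacer width (within 4 mm) beyond the fence or the bar before it, parallel to it, with the spacer standing in that gap ((y of tee2 in the frame of plate between 0.094 and 0.102 m or y of tee2 in the frame of tee1 between 0.07 and 0.078 m or y of tee2 in the frame of tee1 between -0.078 and -0.07 m) and angle between the x axis of tee2 and the x axis of plate, either way round below 0.06 rad and angle between tee2's own z axis and vertical below 0.08 rad and z of tee2 in the frame of plate between 0.002 and 0.011 m and z of spacer in the frame of tee2 between -0.005 and 0.005 m and ((y of spacer in the frame of tee2 between 0.033 and 0.041 m and y of fence_face in the frame of tee2 above 0 m) or (y of spacer in the frame of tee2 between -0.041 and -0.033 m and y of fence_face in the frame of tee2 below 0 m)) and x of spacer in the frame of tee2 between -0.09 and 0.09 m and angle between the x axis of spacer and the x axis of tee2, either way round below 0.08 rad), for 0.2 s.
3. the third longest T-bar (tee3) stands on the plate one spacer width (within 4 mm) beyond the fence or the bar before it, parallel to it, with the spacer standing in that gap ((y of tee3 in the frame of plate between 0.094 and 0.102 m or y of tee3 in the frame of tee1 between 0.07 and 0.078 m or y of tee3 in the frame of tee1 between -0.078 and -0.07 m or y of tee3 in the frame of tee2 between 0.07 and 0.078 m or y of tee3 in the frame of tee2 between -0.078 and -0.07 m) and angle between the x axis of tee3 and the x axis of plate, either way round below 0.06 rad and angle between tee3's own z axis and vertical below 0.08 rad and z of tee3 in the frame of plate between 0.002 and 0.011 m and z of spacer in the frame of tee3 between -0.005 and 0.005 m and ((y of spacer in the frame of tee3 between 0.033 and 0.041 m and y of fence_face in the frame of tee3 above 0 m) or (y of spacer in the frame of tee3 between -0.041 and -0.033 m and y of fence_face in the frame of tee3 below 0 m)) and x of spacer in the frame of tee3 between -0.09 and 0.09 m and angle between the x axis of spacer and the x axis of tee3, either way round below 0.08 rad), for 0.2 s.
4. the shortest T-bar (tee4) stands on the plate one spacer width (within 4 mm) beyond the fence or the bar before it, parallel to it, with the spacer standing in that gap ((y of tee4 in the frame of plate between 0.094 and 0.102 m or y of tee4 in the frame of tee1 between 0.07 and 0.078 m or y of tee4 in the frame of tee1 between -0.078 and -0.07 m or y of tee4 in the frame of tee2 between 0.07 and 0.078 m or y of tee4 in the frame of tee2 between -0.078 and -0.07 m or y of tee4 in the frame of tee3 between 0.07 and 0.078 m or y of tee4 in the frame of tee3 between -0.078 and -0.07 m) and angle between the x axis of tee4 and the x axis of plate, either way round below 0.06 rad and angle between tee4's own z axis and vertical below 0.08 rad and z of tee4 in the frame of plate between 0.002 and 0.011 m and z of spacer in the frame of tee4 between -0.005 and 0.005 m and ((y of spacer in the frame of tee4 between 0.033 and 0.041 m and y of fence_face in the frame of tee4 above 0 m) or (y of spacer in the frame of tee4 between -0.041 and -0.033 m and y of fence_face in the frame of tee4 below 0 m)) and x of spacer in the frame of tee4 between -0.09 and 0.09 m and angle between the x axis of spacer and the x axis of tee4, either way round below 0.08 rad), for 0.2 s.
At the end, for the whole second after the job is handed in: All T-bars present stand on the plate in order of length from the fence, parallel to it within 0.06 rad, middles within 25 mm of the plate's x = 0, each gap 30 mm within 4 mm; the spacer hangs at rest by its handle on the prong (within 45 mm of hook_mid, tilt under 0.7 rad) (y of tee1 in the frame of plate between 0.094 and 0.102 m and angle between the x axis of each of tee1, tee2, tee3, tee4 and the x axis of plate, either way round below 0.06 rad and angle between each of tee1, tee2, tee3, tee4's own z axis and vertical below 0.08 rad and x of tee1 in the frame of plate between -0.025 and 0.025 m and z of tee1 in the frame of plate between 0.002 and 0.011 m and linear speed of each of tee1, tee2, tee3, tee4 below 0.02 m/s and (y of tee2 in the frame of plate between 0.094 and 0.102 m or y of tee2 in the frame of tee1 between 0.07 and 0.078 m or y of tee2 in the frame of tee1 between -0.078 and -0.07 m) and x of tee2 in the frame of plate between -0.025 and 0.025 m and z of tee2 in the frame of plate between 0.002 and 0.011 m and (y of tee3 in the frame of plate between 0.094 and 0.102 m or y of tee3 in the frame of tee1 between 0.07 and 0.078 m or y of tee3 in the frame of tee1 between -0.078 and -0.07 m or y of tee3 in the frame of tee2 between 0.07 and 0.078 m or y of tee3 in the frame of tee2 between -0.078 and -0.07 m) and x of tee3 in the frame of plate between -0.025 and 0.025 m and z of tee3 in the frame of plate between 0.002 and 0.011 m and (y of tee4 in the frame of plate between 0.094 and 0.102 m or y of tee4 in the frame of tee1 between 0.07 and 0.078 m or y of tee4 in the frame of tee1 between -0.078 and -0.07 m or y of tee4 in the frame of tee2 between 0.07 and 0.078 m or y of tee4 in the frame of tee2 between -0.078 and -0.07 m or y of tee4 in the frame of tee3 between 0.07 and 0.078 m or y of tee4 in the frame of tee3 between -0.078 and -0.07 m) and x of tee4 in the frame of plate between -0.025 and 0.025 m and z of tee4 in the frame of plate between 0.002 and 0.011 m and distance between spacer_handle and hook_mid below 0.045 m and contact force between spacer and hook above 0.5 N and angle between spacer's own z axis and vertical below 0.7 rad and linear speed of spacer below 0.05 m/s); the robot touches nothing.
It fails at once if the can is moved by more than 30 mm (distance of can from where it was at the start of the episode above 0.03 m).
It fails at once if the disc is moved by more than 30 mm (distance of disc from where it was at the start of the episode above 0.03 m).
It fails at once if the hammer is moved by more than 30 mm (distance of hammer from where it was at the start of the episode above 0.03 m).
Of tee1, tee2, tee3, tee4 only 3 to 4 are there at a start; the rules pass over those that are not, and their reading is None.
At some moment in a run one of tee1, tee2, tee3, tee4 may be knocked a few centimetres aside while the robot is not near it.
It also fails if it takes over 210 s, if anything falls off the work surface, if the arm or the gripper's body presses on something with over 40 N, if the wrist force passes 120 N, or if a joint passes its speed limit or range.

### The arm

A 7-joint arm with a two-finger parallel gripper is mounted at the origin on the work surface. World frame = base frame: x ahead of the robot, y to its left, z up, the work surface at z = 0. Lengths are in m, angles in rad, forces in N, time in s.
With the tool pointing down it reaches from about 0.35 to 0.775 m from the base axis. Payload 3.1 kg.
Tool frame: the origin (TCP) lies at the centre of the arm's flange, where the gripper is bolted on; the fingertips stand 173 mm ahead of it and the grasp point (between the pads) lies 155 mm ahead of it; z points along the fingers, y is the direction in which the jaws open and shut (so a half turn about z gives the same grasp; the last joint's range is limited). The gripper opens to 85 mm and grips with 20 to 120 N. Pads are 22 mm wide; open, the fingers measure 114 mm over their backs; the gripper's body (76 mm by 85 mm) begins 54 mm behind the grasp point. The pads swing forward as they close: fully open they stand 13 mm farther back than shut.
Start: joints at [1.127, 0.311, 0.014, 1.512, -0.004, 1.319, -0.027], TCP at [0.215, -0.506, 0.405] pointing down, gripper open.
Joint ranges: [-2.7, 2.7], [-0.3, 1.91], [-1.27, 1.3], [0.12, 2.57], [-1.44, 4.58], [0.2, 2.03], [-3.05, 3.05]. Speed limits (rad/s): [2.79, 2.79, 3.14, 3.14, 3.14, 3.14, 3.14].

### API

Orientations are given as [roll, pitch, yaw] about the fixed x, y, z axes, in that order (R = Rz(yaw) Ry(pitch) Rx(roll)).
In Python, from workcell import arm gives the robot as it stands.
- The arm moves only by the tool apply_moves, never from a script. Its argument "motion" is one flat list of numbers, 6 for each row, row after row: the shift along the world's x, y, z as a fraction of full scale, then the turn, a rotation vector about the world's x, y, z as a fraction of full scale. A call has 1 to 10 rows; each row is the pose to reach, as a shift and turn from the pose measured when the call began, turning the shorter way round; what a row does not reach only later rows make up. Full scale, the value 1, is 20 cm for a shift and 180 degrees for a turn. A row lasts 1/10 s, in which the tool goes at most 50 mm and 8.59 degrees, less where a joint would pass 70% of its speed; a pose out of reach is approached as far as the arm can. A call with a number of a shift or a turn outside -1 to 1 is refused whole. A call with a gripper value outside its range is refused whole. "claw" is the closure, from 0 (fully open) to 1 (shut), set as the call begins (left out, the last holds). The fingers move at their own pace and stop on an object; "newtons" is the grip in N (left out, the last holds). Time passes only in rows, so rows that repeat a pose let the fingers close. It gives the time, the measured TCP pose, the force and the opening at its end, in the units of the state.
- arm.observe(): the state, without advancing time (a new reading comes with each control period).
- arm.capture(name): name is "side" or "top" or "wrist"; returns a dict with "image" (400x640x3 uint8, red, green, blue), "K" (3x3 intrinsics, pixels), "k1" (the pictures are not rectified: a ray, as slopes to the right and down, at radius r is drawn at 1 + k1 r^2 times it, then the intrinsics apply), "position" and "attitude" of the camera in the world; the wrist camera has in their place "hand_eye" (4x4, takes a point from camera to tool coordinates, whose origin is the TCP and whose axes are the flange's). Camera axes: x right, y down, z forward; pixel columns grow to the right and rows downward; lengths in m; the calibration is good to about 2 mm. A picture is of the moment at which its call begins: read the wrist's pose just before it. There is no depth.
- arm.finish_job(): hands the job in, once; it reports no verdict.
The state is a dict: "time": time; "joint_positions": joint angles; "qd": joint speeds; "joint_efforts": joint torques, N m; "tcp_pos": TCP position; "tool_rot": TCP orientation; "contact_force": force on the tool from outside, world axes, zero at the start; "ft_torque": the same for the moment, N m; "gripper_width": finger opening in m.
Only numpy, scipy, OpenCV 4.12 (cv2) and the standard library are available. Lean on these libraries where they do the work, as an engineer would, in place of code of your own. Each camera call takes 0.05 s, during which the arm holds its last target. There are 200 camera calls.

## Working session

There is one attempt and no reset: what is moved stays moved. The work goes in short steps, Python scripts to look and compute and a tool call to move; the robot and the scene stay as the last step left them, time stands still between calls to the robot, and variables do not carry over. Pictures are saved under pics/ and viewed, about 12 in all and at most 16, crops included, and the job is handed in when it is done.

Besides the shell and the picture viewer there is one more tool, called after ">>>" by a JSON object that holds its "api" and its "payload", one argument or row to a line. apply_moves: Moves the arm, as the interface text tells. Shift numbers are shares of 20 cm and turn numbers shares of 180 degrees, none past 1 either way. Its arguments: {"type":"object","properties":{"motion":{"type":"array"},"claw":{"type":"number"},"newtons":{"type":"number"}},"required":["motion"]}

```bash
ls; mkdir -p pics; cat > h.py <<'E'
import numpy as np, cv2, json
from workcell import arm
from scipy.spatial.transform import Rotation as R
def grab(cam,fn):
    s=arm.observe(); c=arm.capture(cam)
    cv2.imwrite(fn,c["image"][:,:,::-1])
    if "hand_eye" in c:
        T=np.eye(4);T[:3,:3]=R.from_euler('xyz',s["tool_rot"]).as_matrix();T[:3,3]=s["tcp_pos"]
        M=T@np.array(c["hand_eye"])
    else:
        M=np.eye(4);a=np.array(c["attitude"]);M[:3,:3]=a if a.shape==(3,3) else R.from_euler('xyz',a).as_matrix();M[:3,3]=c["position"]
    json.dump(dict(K=np.array(c["K"]).tolist(),k1=float(c["k1"]),M=M.tolist()),open(fn+".json","w"))
    return s
def load(fn):
    d=json.load(open(fn+".json"));return np.array(d["K"]),d["k1"],np.array(d["M"])
def ground(fn,px,z):
    K,k1,M=load(fn);px=np.atleast_2d(px).astype(float)
    u=cv2.undistortPoints(px.reshape(-1,1,2),K,np.array([k1,0,0,0,0.])).reshape(-1,2)
    d=np.c_[u,np.ones(len(u))]@M[:3,:3].T;o=M[:3,3]
    z=np.broadcast_to(z,len(u))
    return o+d*((z-o[2])/d[:,2])[:,None]
def proj(fn,P):
    K,k1,M=load(fn);P=np.atleast_2d(P);q=(P-M[:3,3])@M[:3,:3];q=q[:,:2]/q[:,2:]
    q=q*(1+k1*(q**2).sum(1))[:,None];return q@K[:2,:2].T+K[:2,2]
E
python3 - <<'E'
from h import *
for c in("top","side"):
    s=grab(c,f"pics/{c}0.png");print(load(f"pics/{c}0.png"))
print(s)
E
```

```text
pics
(array([[425.88133257,   0.        , 323.03253473],
       [  0.        , 425.88133257, 197.99367736],
       [  0.        ,   0.        ,   1.        ]]), -0.03430004468313325, array([[-0.0072858 , -0.98061805,  0.19579367,  0.2443815 ],
       [-0.9998001 ,  0.00349782, -0.01968563, -0.02696536],
       [ 0.01861923, -0.19589795, -0.98044751,  1.44940658],
       [ 0.        ,  0.        ,  0.        ,  1.        ]]))
(array([[372.54827612,   0.        , 322.44879894],
       [  0.        , 372.54827612, 200.2243199 ],
       [  0.        ,   0.        ,   1.        ]]), -0.017941834366925827, array([[-0.90916753, -0.20584878,  0.36199541,  0.0894667 ],
       [-0.41593161,  0.49141843, -0.76518548,  0.82426713],
       [-0.02037872, -0.84624713, -0.5324007 ,  0.72397155],
       [ 0.        ,  0.        ,  0.        ,  1.        ]]))
{'time': 0.05, 'joint_positions': array([ 1.12728858,  0.31171847,  0.01396721,  1.51303617, -0.00441338,
        1.31919052, -0.02724183]), 'qd': array([-0.0008071 , -0.00115959, -0.00023766, -0.00212847,  0.00070457,
        0.00130484, -0.00012847]), 'joint_efforts': array([ 6.58487716e-04, -3.81226552e+01,  1.46564129e-01, -2.31504035e+01,
        1.21342289e-02,  8.11254984e-03,  2.54738183e-05]), 'tcp_pos': array([ 0.21501196, -0.50588896,  0.40363292]), 'tool_rot': array([-3.13927218e+00,  7.49185146e-05,  4.01863132e-01]), 'contact_force': array([ 0.20173161,  0.19822348, -0.42754573]), 'ft_torque': array([-0.00592159,  0.00383676, -0.00582904]), 'gripper_width': 0.08510991784215917}
```

View pics/top0.png

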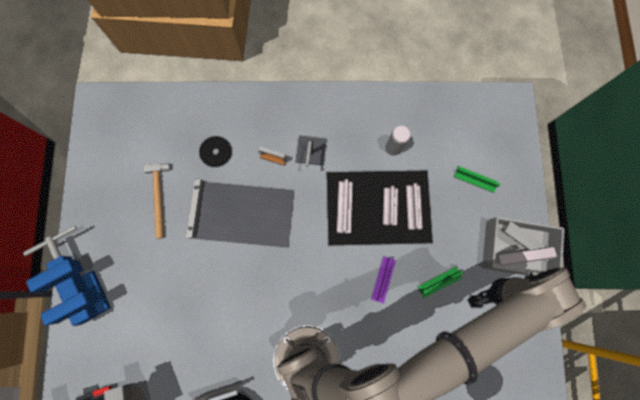

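View pics/side0.png

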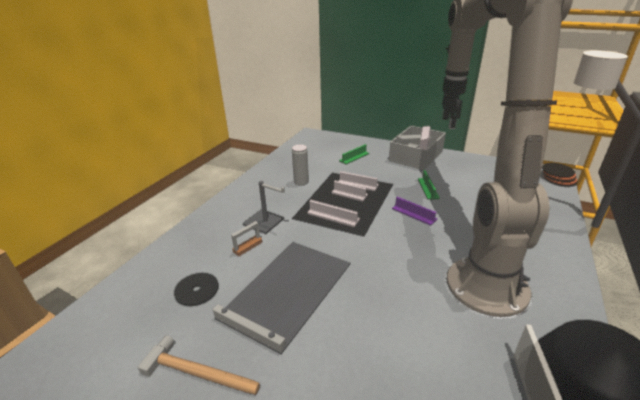

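Top view: plate at (242,213) with its fence at (195,210), spacer (272,155), hook (311,150), can (400,138), disc (215,151) and hammer (157,200). There are three pale bars on the black mat, at (344,207), (390,206) and (414,207). The green and purple bars are decoys, and the tray at (525,245) holds pale pieces. Next I'll enlarge the mat, spacer and hook.

```bash
python3 - <<'E'
import cv2
a=cv2.imread("pics/top0.png")
b=cv2.resize(a[125:255,180:440],None,fx=3,fy=3,interpolation=cv2.INTER_CUBIC)
cv2.imwrite("pics/c1.png",b)
E
```

```text
(no output)
```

View pics/c1.png

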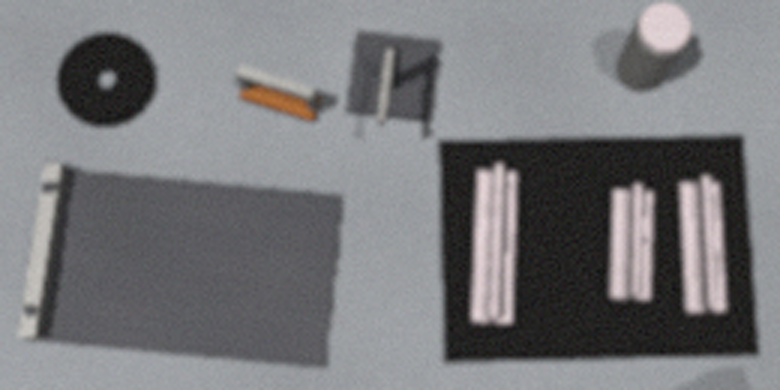

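```bash
python3 - <<'E'
from h import *
f="pics/top0.png"
def g(n,p,z):
    P=ground(f,np.array(p)/3+[180,125]-1/3,z);print(n,P[:,:2].round(4).tolist(), "len",[round(float(np.linalg.norm(P[i]-P[i-1])),4) for i in range(len(P))]);return P
g("plate -y end",[(343,195),(327,365)],.006)
g("fence top inner",[(65,165),(40,340)],.036)
g("A",[(477,168),(519,170),(513,325),(471,322)],.012)
g("Aw",[(500,163),(492,322)],.046)
g("B",[(613,187),(655,190),(651,300),(610,298)],.012)
g("Bw",[(638,184),(634,298)],.046)
g("C",[(680,181),(717,182),(727,312),(687,313)],.012)
g("Cw",[(707,176),(718,309)],.046)
g("spacer bar",[(240,68),(314,93)],.072)
g("prong/post",[(389,47),(380,121)],.155)
g("hookbase",[(358,32),(441,41),(432,120),(347,112)],.012)
g("can",[(663,27)],.15);g("disc",[(107,79)],.012)
E
```

```text
plate -y end [[0.5624, 0.0445], [0.3666, 0.0614]] len [0.1966, 0.1966]
fence top inner [[0.5918, 0.3587], [0.3929, 0.3768]] len [0.1997, 0.1997]
A [[0.5926, -0.1106], [0.5901, -0.1593], [0.41, -0.1487], [0.4137, -0.1012]] len [0.1792, 0.0487, 0.1804, 0.0476]
Aw [[0.5901, -0.1348], [0.4095, -0.1227]] len [0.181, 0.181]
B [[0.5696, -0.2678], [0.5659, -0.3166], [0.4376, -0.3066], [0.4402, -0.2599]] len [0.1297, 0.0489, 0.1286, 0.0469]
Bw [[0.5653, -0.2907], [0.4354, -0.2811]] len [0.1302, 0.1302]
C [[0.5765, -0.3462], [0.5752, -0.3894], [0.4234, -0.3931], [0.4225, -0.3472]] len [0.154, 0.0432, 0.1519, 0.0459]
Cw [[0.5744, -0.3698], [0.4226, -0.3745]] len [0.1519, 0.1519]
spacer bar [[0.6945, 0.1579], [0.665, 0.0744]] len [0.0885, 0.0885]
prong/post [[0.6904, -0.0107], [0.6089, -0.0012]] len [0.082, 0.082]
hookbase [[0.7583, 0.0278], [0.747, -0.0703], [0.6503, -0.0589], [0.6602, 0.0402]] len [0.0989, 0.0987, 0.0974, 0.0996]
can [[0.7146, -0.3051]] len [0.0]
disc [[0.7011, 0.3213]] len [0.0]
```

Measured lengths of about 180, 152 and 130 mm match tee2 (344,207), tee3 (414,207) and tee4 (390,206), so tee1 is absent. Next I'll take a closer wrist view over the mat.

>>> {"api": "apply_moves", "payload": {
  "motion": [0.3, 0.2, 0, 0, 0, -0.03, 0.6, 0.5, 0, 0, 0, -0.06, 0.9, 0.8, 0, 0, 0, -0.1, 1, 1, 0, 0, 0, -0.13, 1, 1, 0, 0, 0, -0.13, 1, 1, 0, 0, 0, -0.13]
}}

```text
time: 0.7
tcp_pos: [0.4172, -0.3021, 0.4033]
tool_rot: [-3.137, -0.0, -0.002]
contact_force: [0.3, 0.3, -0.5]
gripper_width: 0.0856
```

```bash
python3 - <<'E'
from h import *
s=grab("wrist","pics/w1.png");print(s["tcp_pos"],s["tool_rot"],arm.capture("wrist")["hand_eye"])
E
```

```text
[ 0.41723398 -0.30207335  0.40333843] [-3.13731394e+00 -3.74782509e-04 -1.90505755e-03] [[-7.12086480e-04 -9.53427943e-01 -3.01620044e-01  7.61880907e-02]
 [ 9.99999745e-01 -6.62694150e-04 -2.66080388e-04 -1.69071250e-04]
 [ 5.38066381e-05 -3.01620157e-01  9.53428171e-01  3.05162331e-02]
 [ 0.00000000e+00  0.00000000e+00  0.00000000e+00  1.00000000e+00]]
```

View pics/w1.png

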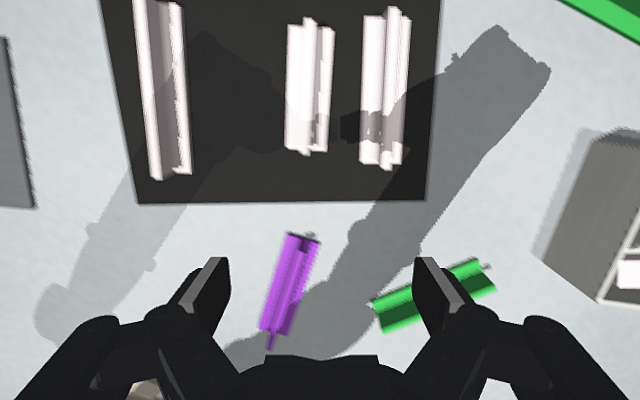

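Wrist view: tee2 is at left (162,90), tee4 in the middle (308,88) and tee3 at right (386,88). All three stand upright on the mat, with the decoys well away.

```bash
python3 - <<'E'
from h import *
f="pics/w1.png"
def g(n,p,z):
    P=ground(f,p,z);print(n,P[:,:2].round(4).tolist(), "len",[round(float(np.linalg.norm(P[i]-P[i-1])),4) for i in range(len(P))], "mean",P.mean(0)[:2].round(4))
g("4",[(289,24),(335,27),(327,152),(285,149)],.012)
g("4w",[(310,17),(306,155)],.046)
g("3",[(365,15),(411,19),(402,164),(360,161)],.012)
g("3w",[(394,7),(387,169)],.046)
for n,c in(("4",(.5,-.286)),("3",(.5,-.372)),("2",(.502,-.13))):print(n,proj(f,[*c,.046]))
import cv2
a=cv2.imread(f);cv2.imwrite("pics/w1c.png",cv2.resize(a[0:185,120:430],None,fx=2.5,fy=2.5,interpolation=cv2.INTER_CUBIC))
E
```

```text
4 [[0.5689, -0.2677], [0.5659, -0.315], [0.4368, -0.3072], [0.4404, -0.2591]] len [0.1288, 0.0474, 0.1293, 0.0482] mean [ 0.503  -0.2873]
4w [[0.5675, -0.2906], [0.4391, -0.2848]] len [0.1286, 0.1286] mean [ 0.5033 -0.2877]
3 [[0.577, -0.3455], [0.5734, -0.3928], [0.4228, -0.3942], [0.4264, -0.3453]] len [0.1506, 0.0474, 0.1506, 0.049] mean [ 0.4999 -0.3694]
3w [[0.5757, -0.3678], [0.4241, -0.37]] len [0.1516, 0.1516] mean [ 0.4999 -0.3689]
4 [[306.19788792  93.4926932 ]]
3 [[393.49816882  93.37231178]]
2 [[149.17736543  92.57061492]]
```

View pics/w1c.png

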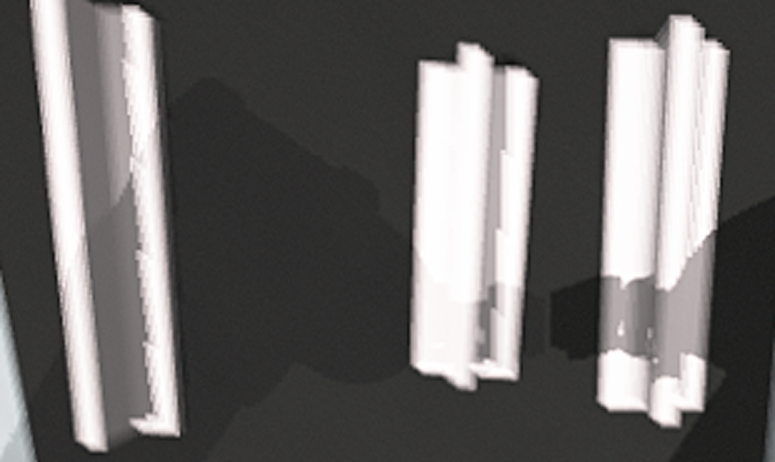

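>>> {"api": "apply_moves", "payload": {
  "motion": [0.0, 0.25, 0.1, 0, 0, 0.05, 0, 0.5, 0.2, 0, 0, 0.1, 0, 0.75, 0.25, 0, 0, 0.15, 0, 1, 0.25, 0, 0, 0.2, 0, 1, 0.25, 0, 0, 0.2]
}}

```text
time: 1.3
tcp_pos: [0.4191, -0.0938, 0.4541]
tool_rot: [-3.134, -0.004, 0.647]
contact_force: [-0.1, 0.2, -0.5]
gripper_width: 0.0854
```

>>> {"api": "apply_moves", "payload": {
  "motion": [0.1, 0.25, 0, 0, 0, -0.05, 0.2, 0.5, 0, 0, 0, -0.1, 0.2, 0.75, 0, 0, 0, -0.15, 0.2, 0.85, 0, 0, 0, -0.2, 0.2, 0.85, 0, 0, 0, -0.2, 0.2, 0.85, 0, 0, 0, -0.2]
}}

```text
time: 1.9
tcp_pos: [0.4588, 0.0787, 0.4536]
tool_rot: [-3.133, -0.003, 0.023]
contact_force: [0.3, -0.5, -0.3]
gripper_width: 0.085
```

```bash
python3 - <<'E'
from h import *
s=grab("wrist","pics/w2.png");print(s["tcp_pos"],s["tool_rot"])
E
```

```text
[0.45884311 0.07872521 0.45361287] [-3.13274925 -0.00331302  0.0233432 ]
```

View pics/w2.png

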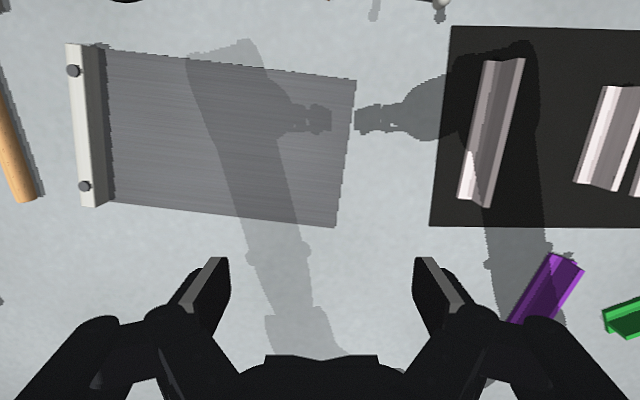

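The whole plate shows, with corners (357,81) and (335,228), and the fence foot runs (105,48)–(114,202).

```bash
python3 - <<'E'
from h import *
f="pics/w2.png"
def g(n,p,z):
    P=ground(f,p,z);print(n,P[:,:2].round(4).tolist(), "len",[round(float(np.linalg.norm(P[i]-P[i-1])),4) for i in range(len(P))], "mean",P.mean(0)[:2].round(4));return P
a=g("end",[(357,81),(335,228)],.006)
b=g("fence top inner",[(95,42),(107,207)],.036)
c=g("fence top outer",[(66,43),(83,207)],.036)
d=g("fence foot",[(105,48),(114,202)],.006)
print(proj(f,[*(a.mean(0)[:2]),.006]))
im=cv2.imread(f)
A=cv2.resize(im[30:240,50:170],None,fx=2.8,fy=2.8,interpolation=cv2.INTER_CUBIC)
B=cv2.resize(im[30:240,280:400],None,fx=2.8,fy=2.8,interpolation=cv2.INTER_CUBIC)
cv2.imwrite("pics/w2c.png",np.hstack([A,B]))
E
```

```text
end [[0.5604, 0.0404], [0.3629, 0.0607]] len [0.1986, 0.1986] mean [0.4616 0.0506]
fence top inner [[0.5954, 0.343], [0.3968, 0.3637]] len [0.1998, 0.1998] mean [0.4961 0.3533]
fence top outer [[0.5943, 0.3773], [0.3959, 0.3965]] len [0.1993, 0.1993] mean [0.4951 0.3869]
fence foot [[0.5934, 0.3518], [0.3938, 0.374]] len [0.2008, 0.2008] mean [0.4936 0.3629]
[[345.27779633 159.48472093]]
```

View pics/w2c.png

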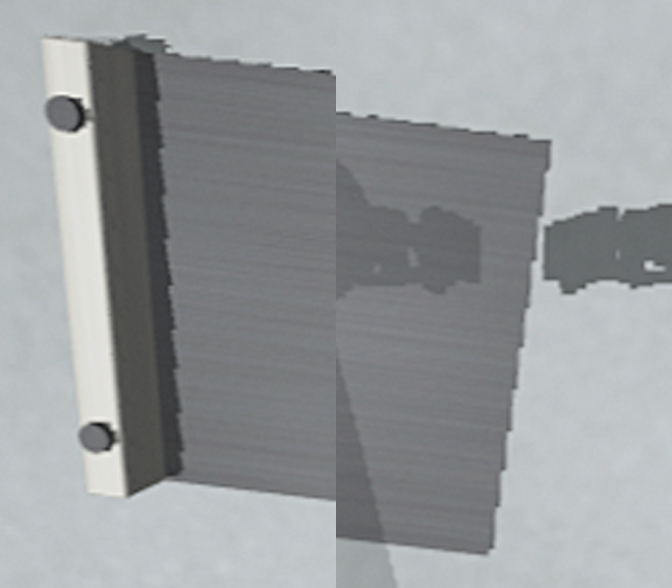

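```bash
python3 - <<'E'
from h import *
f="pics/w2.png"
def g(n,p,z):
    P=ground(f,p,z);v=P[0]-P[1];print(n,P[:,:2].round(4).tolist(),"len",np.linalg.norm(v).round(4),"yaw",np.arctan2(v[1],v[0]).round(4),"mean",P.mean(0)[:2].round(4));return P
a=g("end",[(356.8,80.4),(335,227.5)],.006)
b=g("fence top inner",[(82,44.3),(95.7,206.8)],.036)
c=g("fence top outer",[(65.4,43.6),(81.4,205.7)],.036)
d=g("fence foot",[(97.9,47),(108.2,200.7)],.006)
v=(b+d).mean(0)/2-a.mean(0);print(np.linalg.norm(v[:2]),np.arctan2(-v[0],v[1]))
E
```

```text
end [[0.5611, 0.0407], [0.3636, 0.0607]] len 0.1985 yaw -0.1012 mean [0.4624 0.0507]
fence top inner [[0.593, 0.3587], [0.3966, 0.379]] len 0.1974 yaw -0.1033 mean [0.4948 0.3689]
fence top outer [[0.5936, 0.3782], [0.3976, 0.3983]] len 0.197 yaw -0.1023 mean [0.4956 0.3882]
fence foot [[0.5945, 0.3606], [0.3955, 0.3821]] len 0.2001 yaw -0.1079 mean [0.495  0.3714]
0.32104551641957135 -0.10148077773344415
```

>>> {"api": "apply_moves", "payload": {
  "motion": [0.1, 0.02, 0, 0, 0, 0.045, 0.25, 0.05, 0, 0, 0, 0.09, 0.4, 0.08, 0, 0, 0, 0.135, 0.55, 0.1, 0, 0, 0, 0.18, 0.7, 0.13, 0, 0, 0, 0.225, 0.85, 0.16, 0, 0, 0, 0.27, 0.95, 0.18, 0, 0, 0, 0.315, 1, 0.19, 0, 0, 0, 0.36, 1, 0.19, 0, 0, 0, 0.385, 1, 0.19, 0, 0, 0, 0.385]
}}

```text
time: 2.95
tcp_pos: [0.6602, 0.111, 0.452]
tool_rot: [-3.134, -0.0, 1.228]
contact_force: [1.0, 0.1, -0.4]
gripper_width: 0.0853
```

>>> {"api": "apply_moves", "payload": {
  "motion": [0.1, 0, -0.15, 0, 0, 0, 0.1, 0, -0.27, 0, 0, 0, 0.1, 0, -0.27, 0, 0, 0, 0.1, 0, -0.27, 0, 0, 0]
}}

```text
time: 3.35
tcp_pos: [0.6801, 0.1096, 0.398]
tool_rot: [-3.133, 0.001, 1.226]
contact_force: [-0.1, 0.8, 1.0]
gripper_width: 0.0852
```

```bash
python3 - <<'E'
from h import *
s=grab("wrist","pics/w3.png");print(s["tcp_pos"],s["tool_rot"]);print(proj("pics/w3.png",[.68,.116,.072]))
E
```

```text
[0.68010679 0.10955458 0.3980497 ] [-3.13342527e+00  1.36475622e-03  1.22643399e+00]
[[322.42092248 176.99886387]]
```

View pics/w3.png

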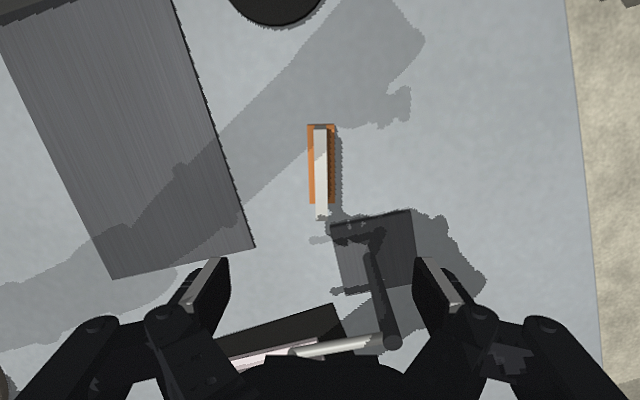

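```bash
python3 - <<'E'
from h import *
f="pics/w3.png"
P=ground(f,[(321,128.5),(321,219.5)],.072);v=P[0]-P[1]
print(P,np.linalg.norm(v),np.arctan2(v[1],v[0]),P.mean(0))
Q=ground(f,[(308,124),(335,125)],.016);print(Q,Q.mean(0),np.linalg.norm(Q[0]-Q[1]))
# hook
print("prong", ground(f,[(370,250),(393,341)],.15), "base",ground(f,[(329,224),(410,209),(418,285)],.012))
print(proj(f,[[.694,-.0142,.158],[.61,-.0045,.166],[.6493,-.009,.155]]))
E
```

```text
[[0.69417389 0.1594752  0.072     ]
 [0.66392002 0.07529843 0.072     ]] 0.08944845168252251 1.2257641877996013 [0.67904696 0.11738682 0.072     ]
[[0.68043821 0.16444053 0.016     ]
 [0.7077439  0.15351349 0.016     ]] [0.69409106 0.15897701 0.016     ] 0.029410901922233598
prong [[ 0.70151411  0.06761278  0.15      ]
 [ 0.69492906 -0.02075649  0.15      ]] base [[ 0.66274953  0.04480451  0.012     ]
 [ 0.76017744  0.03052791  0.012     ]
 [ 0.7432507  -0.07420243  0.012     ]]
[[391.76978254 342.28674158]
 [290.91756954 368.05797559]
 [337.81173152 349.37940856]]
```

The handle bar runs (321,128)–(321,219), 89 mm long, at (0.679, 0.117). Its yaw is 1.226, which lines up with the tool.

>>> {"api": "apply_moves", "payload": {
  "motion": [0, 0.02, -0.2, 0, 0, 0, -0.005, 0.04, -0.4, 0, 0, 0, -0.005, 0.04, -0.6, 0, 0, 0, -0.005, 0.04, -0.75, 0, 0, 0, -0.005, 0.04, -0.875, 0, 0, 0, -0.005, 0.04, -0.875, 0, 0, 0, -0.005, 0.04, -0.875, 0, 0, 0]
}}

```text
time: 4.1
tcp_pos: [0.6799, 0.1183, 0.2266]
tool_rot: [-3.138, -0.002, 1.227]
contact_force: [0.7, 0.2, 1.4]
gripper_width: 0.0856
```

>>> {"api": "apply_moves", "payload": {
  "motion": [0, 0, 0, 0, 0, 0, 0, 0, 0, 0, 0, 0, 0, 0, 0, 0, 0, 0, 0, 0, 0, 0, 0, 0, 0, 0, 0, 0, 0, 0, 0, 0, 0, 0, 0, 0, 0, 0, 0, 0, 0, 0, 0, 0, 0, 0, 0, 0, 0, 0, 0, 0, 0, 0, 0, 0, 0, 0, 0, 0],
  "claw": 1,
  "newtons": 60
}}

```text
time: 5.1
tcp_pos: [0.6802, 0.1181, 0.227]
tool_rot: [-3.139, -0.002, 1.226]
contact_force: [0.9, -0.7, 3.5]
gripper_width: 0.0104
```

>>> {"api": "apply_moves", "payload": {
  "motion": [0, 0, 0.2, 0, 0, 0, -0.05, 0, 0.4, 0, 0, -0.045, -0.2, 0.05, 0.5, 0, 0, -0.09, -0.35, 0.15, 0.5, 0, 0, -0.135, -0.5, 0.25, 0.5, 0, 0, -0.18, -0.65, 0.4, 0.5, 0, 0, -0.225, -0.8, 0.55, 0.5, 0, 0, -0.27, -0.9, 0.7, 0.5, 0, 0, -0.315, -0.93, 0.85, 0.5, 0, 0, -0.36, -0.935, 0.95, 0.5, 0, 0, -0.4]
}}

```text
time: 6.1
tcp_pos: [0.4901, 0.311, 0.3258]
tool_rot: [-3.139, 0.002, -0.031]
contact_force: [0.8, 0.7, -2.7]
gripper_width: 0.0108
```

>>> {"api": "apply_moves", "payload": {
  "motion": [0.01, 0.1, 0, 0, 0, -0.02, 0.015, 0.19, -0.05, 0, 0, -0.023, 0.015, 0.19, -0.2, 0, 0, -0.023, 0.015, 0.19, -0.33, 0, 0, -0.023, 0.015, 0.19, -0.33, 0, 0, -0.023, 0.015, 0.19, -0.33, 0, 0, -0.023]
}}

```text
time: 6.7
tcp_pos: [0.4925, 0.3486, 0.2588]
tool_rot: [-3.141, 0.005, -0.103]
contact_force: [0.3, -0.0, -1.8]
gripper_width: 0.0102
```

>>> {"api": "apply_moves", "payload": {
  "motion": [0, 0.01, -0.06, 0, 0, 0, 0, 0.01, -0.12, 0, 0, 0, 0, 0.01, -0.135, 0, 0, 0, 0, 0.01, -0.135, 0, 0, 0]
}}

```text
time: 7.1
tcp_pos: [0.4924, 0.3512, 0.233]
tool_rot: [-3.14, 0.004, -0.103]
contact_force: [-2.0, -0.9, 3.7]
gripper_width: 0.0105
```

>>> {"api": "apply_moves", "payload": {
  "motion": [0.001, 0.01, 0, 0, 0, 0, 0.002, 0.02, 0, 0, 0, 0, 0.002, 0.02, 0, 0, 0, 0]
}}

```text
time: 7.4
tcp_pos: [0.4929, 0.3552, 0.2331]
tool_rot: [-3.14, 0.004, -0.103]
contact_force: [-0.8, -0.8, 0.2]
gripper_width: 0.0106
```

>>> {"api": "apply_moves", "payload": {
  "motion": [0, 0.005, 0, 0, 0, 0, 0.001, 0.01, 0, 0, 0, 0, 0.001, 0.015, 0, 0, 0, 0]
}}

```text
time: 7.7
tcp_pos: [0.4933, 0.3573, 0.2331]
tool_rot: [3.14, 0.004, -0.103]
contact_force: [-1.6, -4.2, 4.1]
gripper_width: 0.0107
```

The spacer meets the fence with about 4 N. Next I'll release it, lift, and go to tee2.

>>> {"api": "apply_moves", "payload": {
  "motion": [0, -0.002, 0, 0, 0, 0, 0, -0.002, 0, 0, 0, 0, 0, -0.002, 0, 0, 0, 0, 0, -0.002, 0, 0, 0, 0, 0, -0.002, 0, 0, 0, 0, 0, -0.002, 0.1, 0, 0, 0, 0, -0.002, 0.3, 0, 0, 0, 0, -0.002, 0.5, 0, 0, 0, 0, -0.2, 0.7, 0, 0, 0, 0, -0.3, 0.8, 0, 0, 0],
  "claw": 0.45
}}

```text
time: 8.7
tcp_pos: [0.4935, 0.2968, 0.3962]
tool_rot: [-3.141, 0.0, -0.103]
contact_force: [0.8, -1.1, -0.4]
gripper_width: 0.0469
```

>>> {"api": "apply_moves", "payload": {
  "motion": [0, -0.25, 0, 0, 0, 0, 0, -0.5, 0, 0, 0, 0, 0, -0.75, 0, 0, 0, 0, 0, -1, 0, 0, 0, 0]
}}

```text
time: 9.1
tcp_pos: [0.4932, 0.0956, 0.3966]
tool_rot: [-3.14, -0.001, -0.102]
contact_force: [0.7, 0.2, 0.2]
gripper_width: 0.0469
```

>>> {"api": "apply_moves", "payload": {
  "motion": [0, -0.25, 0, 0, 0, 0, 0, -0.5, 0, 0, 0, 0, 0, -0.75, 0, 0, 0, 0, 0, -1, 0, 0, 0, 0.01, 0, -1, 0, 0, 0, 0.01, 0, -1, 0, 0, 0, 0.01]
}}

```text
time: 9.7
tcp_pos: [0.4929, -0.1062, 0.3965]
tool_rot: [-3.14, -0.001, -0.075]
contact_force: [0.0, 0.4, 0.3]
gripper_width: 0.0471
```

```bash
python3 - <<'E'
from h import *
s=grab("wrist","pics/w4.png");print(s["tcp_pos"],s["tool_rot"])
E
```

```text
[ 0.49289863 -0.10621628  0.39647029] [-3.14033010e+00 -1.15783086e-03 -7.53743312e-02]
```

View pics/w4.png

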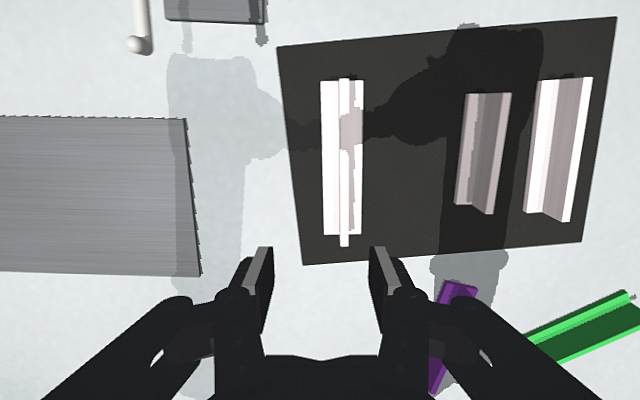

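tee2 is directly ahead, with its web running (344,78)–(344,246). tee4 and tee3 haven't moved.

```bash
cat >> h.py <<'E'
def g(f,n,p,z):
    P=ground(f,p,z);v=P[0]-P[1];print(n,"len",np.linalg.norm(v).round(4),"yaw",np.arctan2(v[1],v[0]).round(4),"mean",P.mean(0)[:2].round(4));return P
E
python3 - <<'E'
from h import *
f="pics/w4.png"
g(f,"w",[(344,78),(344.5,246)],.046)
g(f,"fL",[(320,81),(323,235)],.012)
g(f,"fR",[(363,82),(361,235)],.012)
E
```

```text
w len 0.1757 yaw -0.0513 mean [ 0.5002 -0.1304]
fL len 0.1766 yaw -0.0562 mean [ 0.5007 -0.1069]
fR len 0.1756 yaw -0.0507 mean [ 0.4968 -0.1527]
```

>>> {"api": "apply_moves", "payload": {
  "motion": [0.033, -0.119, -0.2, 0, 0, 0.0074, 0.033, -0.119, -0.4, 0, 0, 0.0074, 0.033, -0.119, -0.6, 0, 0, 0.0074, 0.033, -0.119, -0.75, 0, 0, 0.0074, 0.033, -0.119, -0.8, 0, 0, 0.0074, 0.033, -0.119, -0.8, 0, 0, 0.0074]
}}

```text
time: 10.35
tcp_pos: [0.4995, -0.1259, 0.2355]
tool_rot: [-3.138, 0.002, -0.045]
contact_force: [-0.1, -0.1, 0.1]
gripper_width: 0.0471
```

>>> {"api": "apply_moves", "payload": {
  "motion": [0, -0.02, -0.1, 0, 0, -0.003, 0, -0.02, -0.2, 0, 0, -0.003, 0, -0.02, -0.228, 0, 0, -0.003, 0, -0.02, -0.228, 0, 0, -0.003, 0, -0.02, -0.228, 0, 0, -0.003]
}}

```text
time: 10.85
tcp_pos: [0.5006, -0.1297, 0.1916]
tool_rot: [-3.138, -0.002, -0.054]
contact_force: [0.2, 0.1, 0.2]
gripper_width: 0.0469
```

>>> {"api": "apply_moves", "payload": {
  "motion": [0, 0, 0, 0, 0, 0, 0, 0, 0, 0, 0, 0, 0, 0, 0, 0, 0, 0, 0, 0, 0, 0, 0, 0, 0, 0, 0, 0, 0, 0, 0, 0, 0, 0, 0, 0, 0, 0, 0, 0, 0, 0, 0, 0, 0, 0, 0, 0],
  "claw": 1,
  "newtons": 60
}}

```text
time: 11.65
tcp_pos: [0.5012, -0.1301, 0.1927]
tool_rot: [-3.139, -0.004, -0.054]
contact_force: [-0.1, -0.4, 6.5]
gripper_width: 0.0068
```

>>> {"api": "apply_moves", "payload": {
  "motion": [0, 0, 0.1, 0, 0, 0, 0, 0, 0.3, 0, 0, 0, 0, 0, 0.5, 0, 0, 0, 0, 0.05, 0.7, 0, 0, -0.005, 0, 0.2, 0.9, 0, 0, -0.01, -0.02, 0.4, 1, 0, 0, -0.015, -0.04, 0.6, 1, 0, 0, -0.015, -0.05, 0.8, 1, 0, 0, -0.015, -0.05, 1, 1, 0, 0, -0.015]
}}

```text
time: 12.55
tcp_pos: [0.49, 0.0713, 0.3917]
tool_rot: [-3.14, -0.001, -0.101]
contact_force: [0.7, -0.6, -3.7]
gripper_width: 0.007
```

>>> {"api": "apply_moves", "payload": {
  "motion": [0, 0.2, 0, 0, 0, 0, 0, 0.4, 0, 0, 0, 0, 0, 0.6, 0, 0, 0, 0, 0, 0.8, 0, 0, 0, 0, 0, 1, 0, 0, 0, 0, 0, 1, 0, 0, 0, 0]
}}

```text
time: 13.15
tcp_pos: [0.4867, 0.2788, 0.3903]
tool_rot: [-3.134, 0.004, -0.089]
contact_force: [-1.7, -0.1, -4.2]
gripper_width: 0.0067
```

>>> {"api": "apply_moves", "payload": {
  "motion": [0.016, 0.1, 0, 0, 0, -0.004, 0.016, 0.17, -0.1, 0, 0, -0.004, 0.016, 0.17, -0.25, 0, 0, -0.004, 0.016, 0.17, -0.4, 0, 0, -0.004, 0.016, 0.17, -0.55, 0, 0, -0.004, 0.016, 0.17, -0.7, 0, 0, -0.004, 0.016, 0.17, -0.8, 0, 0, -0.004, 0.016, 0.17, -0.86, 0, 0, -0.004, 0.016, 0.17, -0.86, 0, 0, -0.004, 0.016, 0.17, -0.86, 0, 0, -0.004]
}}

```text
time: 14.15
tcp_pos: [0.4901, 0.3129, 0.2186]
tool_rot: [-3.133, 0.004, -0.102]
contact_force: [-0.4, 0.3, -2.5]
gripper_width: 0.0073
```

>>> {"api": "apply_moves", "payload": {
  "motion": [0, 0, -0.05, -0.002, 0, 0, 0, 0, -0.1, -0.002, 0, 0, 0, 0, -0.125, -0.002, 0, 0, 0, 0, -0.125, -0.002, 0, 0]
}}

```text
time: 14.55
tcp_pos: [0.4904, 0.3127, 0.1947]
tool_rot: [-3.14, 0.002, -0.102]
contact_force: [-3.4, -1.7, 4.9]
gripper_width: 0.0069
```

>>> {"api": "apply_moves", "payload": {
  "motion": [0.001, 0.01, 0, 0, 0, 0, 0.002, 0.02, 0, 0, 0, 0, 0.003, 0.025, 0, 0, 0, 0, 0.003, 0.025, 0, 0, 0, 0]
}}

```text
time: 14.95
tcp_pos: [0.4913, 0.3172, 0.1949]
tool_rot: [-3.141, 0.002, -0.103]
contact_force: [-1.9, -4.1, 2.8]
gripper_width: 0.007
```

>>> {"api": "apply_moves", "payload": {
  "motion": [0, 0.005, 0, 0, 0, 0, 0.001, 0.01, 0, 0, 0, 0, 0.001, 0.015, 0, 0, 0, 0, 0.001, 0.018, 0, 0, 0, 0]
}}

```text
time: 15.35
tcp_pos: [0.4916, 0.3185, 0.1951]
tool_rot: [3.136, 0.003, -0.104]
contact_force: [-3.1, -10.0, 8.8]
gripper_width: 0.0071
```

>>> {"api": "apply_moves", "payload": {
  "motion": [0, 0, 0, 0, 0, 0, 0, 0, 0, 0, 0, 0, 0, 0, 0, 0, 0, 0, 0, 0, 0, 0, 0, 0, 0, 0, 0, 0, 0, 0, 0, 0, 0, 0, 0, 0],
  "claw": 0.72
}}

```text
time: 15.95
tcp_pos: [0.4915, 0.3189, 0.1951]
tool_rot: [3.136, 0.003, -0.103]
contact_force: [0.5, -0.4, 0.9]
gripper_width: 0.0238
```

>>> {"api": "apply_moves", "payload": {
  "motion": [0, 0, 0.05, 0, 0, 0, 0, 0, 0.2, 0, 0, 0, 0, 0, 0.4, 0, 0, 0, 0, -0.15, 0.6, 0, 0, 0, 0, -0.3, 0.8, 0, 0, 0, 0, -0.45, 1, 0, 0, 0, 0, -0.45, 1, 0, 0, 0]
}}

```text
time: 16.65
tcp_pos: [0.4939, 0.2255, 0.4024]
tool_rot: [3.14, -0.01, -0.11]
contact_force: [0.6, 0.5, -0.0]
gripper_width: 0.0238
```

```bash
python3 - <<'E'
from h import *
s=grab("wrist","pics/w5.png");print(s["tcp_pos"],s["tool_rot"])
E
```

```text
[0.49388393 0.22549858 0.40238746] [ 3.13971212 -0.01026045 -0.11031165]
```

View pics/w5.png

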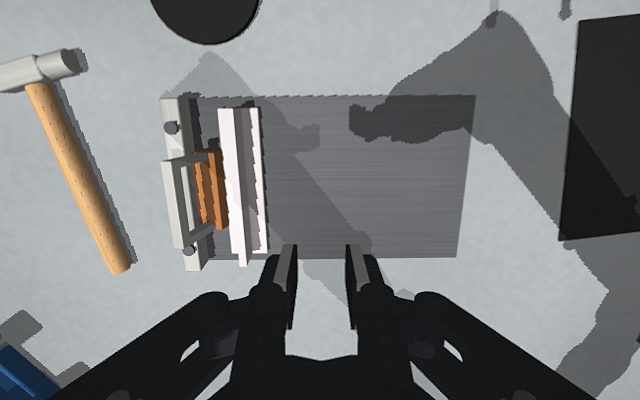

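```bash
cat >> h.py <<'E'
def fr(P,yaw=-.102,O=(.4797,.2203)):
    d=np.atleast_2d(P)[:,:2]-O;c,s=np.cos(yaw),np.sin(yaw);return np.c_[d@[c,s],d@[-s,c]].round(4).tolist()
E
python3 - <<'E'
from h import *
f="pics/w5.png"
for n,p,z in(("end",[(476,95),(457,257)],.006),("tee foot -y",[(260,107),(268,250)],.014),("web top R edge",[(233,108),(247,266)],.048),("web top L",[(218,108),(238,266)],.048),("handle",[(167.5,160),(180,248)],.078),("fence in top",[(182,97),(202,270)],.036)):
    P=g(f,n,p,z);print(fr(P))
a=cv2.imread(f);cv2.imwrite("pics/w5c.png",cv2.resize(a[85:280,150:290],None,fx=3,fy=3,interpolation=cv2.INTER_CUBIC))
E
```

```text
end len 0.1995 yaw -0.0929 mean [0.4613 0.053 ]
[[0.0985, -0.1674], [-0.101, -0.1692]]
tee foot -y len 0.1718 yaw -0.1086 mean [0.4886 0.2924]
[[0.0874, 0.072], [-0.0844, 0.0732]]
web top R edge len 0.175 yaw -0.0997 mean [0.4886 0.3123]
[[0.087, 0.0926], [-0.088, 0.0922]]
web top L len 0.1752 yaw -0.0738 mean [0.4901 0.3249]
[[0.0872, 0.1076], [-0.0879, 0.1026]]
handle len 0.0912 yaw -0.1116 mean [0.4904 0.3714]
[[0.0409, 0.151], [-0.0504, 0.1519]]
fence in top len 0.1981 yaw -0.1169 mean [0.4943 0.3683]
[[0.0984, 0.1472], [-0.0996, 0.1501]]
```

View pics/w5c.png

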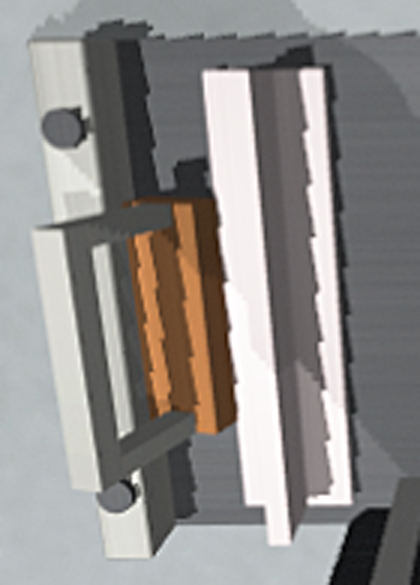

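```bash
cat >> h.py <<'E'
def w(x,y,z,yaw=-.102,O=(.4797,.2203)):
    c,s=np.cos(yaw),np.sin(yaw);return [O[0]+c*x-s*y,O[1]+s*x+c*y,z]
def box(im,f,x,y,z,col,sc,off):
    q=[((proj(f,w(a,b,c))[0]-off)*sc).astype(int) for a in x for b in y for c in z]
    for i in range(8):
        for j in range(i):
            if bin(i^j).count("1")==1:cv2.line(im,tuple(int(v) for v in q[i]),tuple(int(v) for v in q[j]),col,1)
E
python3 - <<'E'
from h import *
f="pics/w5.png";a=cv2.imread(f);off=np.array([150,85]);im=cv2.resize(a[85:280,150:290],None,fx=3,fy=3,interpolation=cv2.INTER_CUBIC)
B=lambda *k:box(im,f,*k,3,off)
B((-.1,.1),(.15,.17),(.006,.036),(255,0,0))
B((-.05,.04),(.120,.150),(.006,.022),(0,255,0))
B((-.05,.04),(.129,.141),(.066,.078),(0,255,0))
B((-.0875,.0875),(.076,.12),(.006,.014),(0,0,255))
B((-.0875,.0875),(.094,.102),(.014,.048),(0,0,255))
cv2.imwrite("pics/w5d.png",im)
E
```

```text
(no output)
```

View pics/w5d.png

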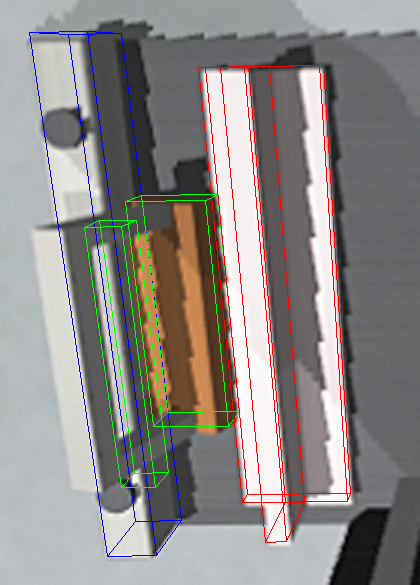

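The overlay shows tee2 on target (d≈0.098) but the spacer tipped toward the fence. The gripper's knuckle pushed the handle over and tee2's foot went under the block. To mend it I'll drag tee2 clear holding its far end, let the spacer stand again, and from now on keep the spacer off-centre in x.

>>> {"api": "apply_moves", "payload": {
  "motion": [0.1, 0.2, -0.1, 0, 0, 0, 0.31, 0.43, -0.2, 0, 0, 0.0025, 0.31, 0.43, -0.4, 0, 0, 0.0025, 0.31, 0.43, -0.6, 0, 0, 0.0025, 0.31, 0.43, -0.75, 0, 0, 0.0025, 0.31, 0.43, -0.75, 0, 0, 0.0025, 0.31, 0.43, -0.75, 0, 0, 0.0025]
}}

```text
time: 17.4
tcp_pos: [0.5539, 0.3144, 0.2488]
tool_rot: [3.14, -0.003, -0.098]
contact_force: [-0.4, 1.3, 1.2]
gripper_width: 0.0238
```

>>> {"api": "apply_moves", "payload": {
  "motion": [0.005, -0.013, -0.05, 0, 0, -0.001, 0.005, -0.013, -0.12, 0, 0, -0.001, 0.005, -0.013, -0.2, 0, 0, -0.001, 0.005, -0.013, -0.255, 0, 0, -0.001, 0.005, -0.013, -0.255, 0, 0, -0.001]
}}

```text
time: 17.9
tcp_pos: [0.5539, 0.3109, 0.195]
tool_rot: [3.136, 0.001, -0.101]
contact_force: [-0.2, -0.3, 0.3]
gripper_width: 0.0237
```

>>> {"api": "apply_moves", "payload": {
  "motion": [0, 0, 0, 0, 0, 0, 0, 0, 0, 0, 0, 0, 0, 0, 0, 0, 0, 0, 0, 0, 0, 0, 0, 0, 0, 0, 0, 0, 0, 0],
  "claw": 1
}}

```text
time: 18.4
tcp_pos: [0.5538, 0.3109, 0.195]
tool_rot: [3.136, 0.002, -0.101]
contact_force: [-0.4, -0.1, -2.2]
gripper_width: 0.007
```

>>> {"api": "apply_moves", "payload": {
  "motion": [-0.003, -0.03, 0, 0, 0, 0, -0.006, -0.06, 0, 0, 0, 0, -0.009, -0.09, 0, 0, 0, 0, -0.012, -0.12, 0, 0, 0, 0, -0.015, -0.15, 0, 0, 0, 0, -0.018, -0.18, 0, 0, 0, 0, -0.02, -0.2, 0, 0, 0, 0, -0.02, -0.2, 0, 0, 0, 0]
}}

```text
time: 19.2
tcp_pos: [0.55, 0.2697, 0.195]
tool_rot: [3.135, 0.001, -0.102]
contact_force: [0.5, -0.7, -2.2]
gripper_width: 0.0068
```

```bash
python3 - <<'E'
from h import *
s=grab("side","pics/s1.png");a=cv2.imread("pics/s1.png")
cv2.imwrite("pics/s1c.png",cv2.resize(a[190:360,200:370],None,fx=3.5,fy=3.5,interpolation=cv2.INTER_CUBIC))
E
```

```text
(no output)
```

View pics/s1c.png

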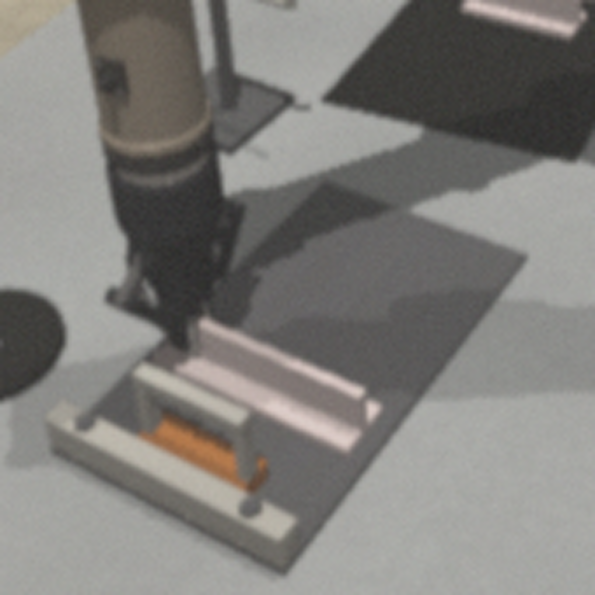

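```bash
python3 - <<'E'
from h import *
f="pics/s1.png"
for d in(.125,.13,.135,.14):
  print(d,[((proj(f,w(x,d,.078))[0]-[200,190])*3.5).round().tolist() for x in(-.05,.04)], "block top",[((proj(f,w(x,y,.022))[0]-[200,190])*3.5).round().tolist() for x,y in((-.05,d-.015),(-.05,d+.015),(.04,d+.015))])
print("web",[((proj(f,w(x,.0564,.048))[0]-[200,190])*3.5).round().tolist() for x in(-.0875,.0875)])
print("fence",[((proj(f,w(x,.16,.036))[0]-[200,190])*3.5).round().tolist() for x in(-.1,.1)])
E
```

```text
0.125 [[256.0, 411.0], [148.0, 360.0]] block top [[277.0, 454.0], [250.0, 485.0], [145.0, 432.0]]
0.13 [[251.0, 416.0], [144.0, 365.0]] block top [[273.0, 459.0], [246.0, 491.0], [140.0, 437.0]]
0.135 [[247.0, 422.0], [139.0, 370.0]] block top [[268.0, 464.0], [241.0, 496.0], [135.0, 442.0]]
0.14 [[242.0, 427.0], [134.0, 375.0]] block top [[264.0, 469.0], [236.0, 502.0], [131.0, 447.0]]
web [[365.0, 395.0], [166.0, 305.0]]
fence [[293.0, 526.0], [57.0, 404.0]]
```

The spacer is upright again: its handle and block match the model at d≈0.133. I'm already holding tee2 at its +x end, clear of the handle, so I'll push it back from here.

>>> {"api": "apply_moves", "payload": {
  "motion": [0.003, 0.03, 0, 0, 0, 0, 0.006, 0.06, 0, 0, 0, 0, 0.009, 0.09, 0, 0, 0, 0, 0.012, 0.12, 0, 0, 0, 0, 0.015, 0.15, 0, 0, 0, 0, 0.017, 0.17, 0, 0, 0, 0, 0.018, 0.18, 0, 0, 0, 0, 0.018, 0.18, 0, 0, 0, 0]
}}

```text
time: 20.05
tcp_pos: [0.5534, 0.3067, 0.1949]
tool_rot: [3.136, 0.002, -0.101]
contact_force: [-0.5, -0.5, -1.7]
gripper_width: 0.0069
```

>>> {"api": "apply_moves", "payload": {
  "motion": [0, 0.005, 0, 0, 0, 0, 0.001, 0.01, 0, 0, 0, 0, 0.001, 0.01, 0, 0, 0, 0]
}}

```text
time: 20.35
tcp_pos: [0.5537, 0.3086, 0.1949]
tool_rot: [3.136, 0.002, -0.101]
contact_force: [0.3, -0.3, -1.1]
gripper_width: 0.0067
```

>>> {"api": "apply_moves", "payload": {
  "motion": [0, 0.005, 0, 0, 0, 0, 0.001, 0.009, 0, 0, 0, 0, 0.001, 0.009, 0, 0, 0, 0]
}}

```text
time: 20.65
tcp_pos: [0.5539, 0.31, 0.1949]
tool_rot: [3.135, 0.002, -0.101]
contact_force: [0.2, -1.8, 0.6]
gripper_width: 0.0068
```

>>> {"api": "apply_moves", "payload": {
  "motion": [0, 0.004, 0, 0, 0, 0, 0, 0.007, 0, 0, 0, 0, 0, 0.007, 0, 0, 0, 0]
}}

```text
time: 20.95
tcp_pos: [0.5541, 0.3108, 0.195]
tool_rot: [3.133, 0.002, -0.101]
contact_force: [-1.1, -4.6, 1.3]
gripper_width: 0.0067
```

>>> {"api": "apply_moves", "payload": {
  "motion": [0, 0.005, 0, 0, 0, 0, 0, 0.009, 0, 0.002, 0, 0, 0, 0.009, 0, 0.002, 0, 0, 0, 0.009, 0, 0.002, 0, 0]
}}

```text
time: 21.35
tcp_pos: [0.5542, 0.313, 0.1948]
tool_rot: [3.141, 0.002, -0.101]
contact_force: [0.1, -1.8, -2.1]
gripper_width: 0.0068
```

>>> {"api": "apply_moves", "payload": {
  "motion": [0, 0.004, 0, 0, 0, 0, 0, 0.007, 0, 0, 0, 0, 0, 0.007, 0, 0, 0, 0]
}}

```text
time: 21.65
tcp_pos: [0.5543, 0.3137, 0.1949]
tool_rot: [3.139, 0.002, -0.102]
contact_force: [-0.7, -5.2, 2.1]
gripper_width: 0.007
```

```bash
python3 - <<'E'
from h import *
s=grab("side","pics/s2.png");a=cv2.imread("pics/s2.png");off=np.array([200,200]);im=cv2.resize(a[200:360,200:360],None,fx=3.7,fy=3.7,interpolation=cv2.INTER_CUBIC)
raw=im.copy();f="pics/s2.png"
def B(*k):box(im,f,*k,3.7,off)
B((-.1,.1),(.15,.17),(.006,.036),(255,0,0))
B((-.05,.04),(.120,.150),(.006,.022),(0,255,0))
B((-.05,.04),(.129,.141),(.066,.078),(0,255,0))
B((-.0875,.0875),(.076,.12),(.006,.014),(0,0,255))
B((-.0875,.0875),(.094,.102),(.014,.048),(0,0,255))
out=np.hstack([raw[200:,:400],im[200:,:400]]);cv2.imwrite("pics/s2c.png",out)
E
```

```text
(no output)
```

View pics/s2c.png

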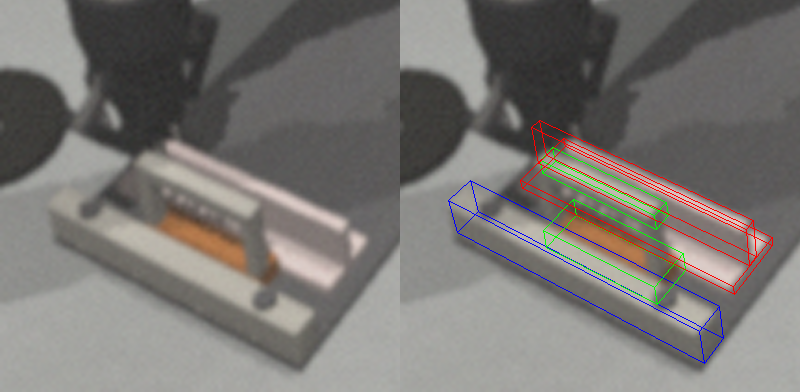

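Both now sit as modelled: the spacer stands upright against the fence at (200,240) with tee2's foot against it, under 5 N. Release, then step the spacer.

>>> {"api": "apply_moves", "payload": {
  "motion": [0, -0.002, 0, 0, 0, 0, 0, -0.002, 0, 0, 0, 0, 0, -0.002, 0, 0, 0, 0, 0, -0.002, 0, 0, 0, 0, 0, -0.002, 0.1, 0, 0, 0, 0, -0.002, 0.3, 0, 0, 0, 0, -0.002, 0.5, 0, 0, 0, -0.15, 0.1, 0.5, 0, 0, 0, -0.328, 0.22, 0.5, 0, 0, 0, -0.328, 0.22, 0.5, 0, 0, 0],
  "claw": 0.72
}}

```text
time: 22.7
tcp_pos: [0.4817, 0.3641, 0.2961]
tool_rot: [-3.138, 0.007, -0.09]
contact_force: [-0.9, 0.5, -0.8]
gripper_width: 0.0242
```

>>> {"api": "apply_moves", "payload": {
  "motion": [0, 0, 0, 0, 0, 0, 0, 0, 0, 0, 0, 0, 0, 0, 0, 0, 0, 0],
  "claw": 0.45
}}

```text
time: 23.0
tcp_pos: [0.4825, 0.3636, 0.296]
tool_rot: [-3.138, 0.007, -0.091]
contact_force: [0.3, -0.6, 0.2]
gripper_width: 0.047
```

>>> {"api": "apply_moves", "payload": {
  "motion": [0.03, -0.028, 0, 0, 0, -0.0035, 0.03, -0.028, -0.1, 0, 0, -0.0035, 0.03, -0.028, -0.2, 0, 0, -0.0035, 0.03, -0.028, -0.25, 0, 0, -0.0035, 0.03, -0.028, -0.25, 0, 0, -0.0035, 0.03, -0.028, -0.25, 0, 0, -0.0035]
}}

```text
time: 23.6
tcp_pos: [0.4892, 0.3577, 0.2463]
tool_rot: [-3.138, 0.006, -0.103]
contact_force: [0.4, -0.4, 0.1]
gripper_width: 0.047
```

```bash
python3 - <<'E'
from h import *
s=grab("top","pics/t1.png");print(s["tcp_pos"],s["tool_rot"])
# tee segmentation on mat in top view
def tees(f):
    a=cv2.imread(f);m=(a.min(2)>140).astype(np.uint8)
    q=proj(f,[[.62,-.08,.01],[.38,-.42,.01]])
    x0,x1=sorted(q[:,0].astype(int));y0,y1=sorted(q[:,1].astype(int))
    n,l,st,c=cv2.connectedComponentsWithStats(m[y0:y1,x0:x1])
    for i in range(1,n):
        if st[i,4]>60:print(f,st[i],ground(f,c[i]+[x0,y0],.025)[0][:2].round(3))
tees("pics/top0.png");tees("pics/t1.png")
E
```

```text
[0.48920229 0.35774093 0.24633672] [-3.13789647  0.00608205 -0.10311249]
pics/top0.png [  8   7  15  53 629] [ 0.499 -0.127]
pics/top0.png [ 85  11   8  45 250] [ 0.499 -0.378]
pics/top0.png [ 78  13   7  43 225] [ 0.496 -0.352]
pics/top0.png [ 55  14  14  38 431] [ 0.502 -0.284]
pics/t1.png [ 85  11   8  45 253] [ 0.499 -0.378]
pics/t1.png [ 78  13   7  43 234] [ 0.497 -0.353]
pics/t1.png [ 55  14  14  38 439] [ 0.502 -0.284]
```

>>> {"api": "apply_moves", "payload": {
  "motion": [0, 0, -0.04, 0, -0.001, 0, 0, 0, -0.06, 0, -0.001, 0, 0, 0, -0.06, 0, -0.001, 0]
}}

```text
time: 23.95
tcp_pos: [0.4889, 0.3579, 0.2342]
tool_rot: [-3.138, 0.003, -0.103]
contact_force: [-0.3, 0.5, -0.1]
gripper_width: 0.0468
```

>>> {"api": "apply_moves", "payload": {
  "motion": [0, 0, 0, 0, 0, 0, 0, 0, 0, 0, 0, 0, 0, 0, 0, 0, 0, 0, 0, 0, 0, 0, 0, 0, 0, 0, 0, 0, 0, 0, 0, 0, 0, 0, 0, 0],
  "claw": 1
}}

```text
time: 24.55
tcp_pos: [0.489, 0.3574, 0.2344]
tool_rot: [-3.139, 0.003, -0.103]
contact_force: [-0.1, -2.7, 2.9]
gripper_width: 0.0106
```

>>> {"api": "apply_moves", "payload": {
  "motion": [0, 0, 0.1, 0, 0, 0, 0, 0, 0.25, 0, 0, 0, 0, 0, 0.4, 0, 0, 0, 0, 0, 0.45, 0, 0, 0, -0.08, -0.15, 0.45, 0, 0, 0, -0.14, -0.3, 0.45, 0, 0, 0, -0.167, -0.39, 0.45, 0, 0, 0, -0.167, -0.39, 0.4, 0, 0, 0, -0.167, -0.39, 0.3, 0, 0, 0, -0.167, -0.39, 0.2, 0, 0, 0]
}}

```text
time: 25.55
tcp_pos: [0.4554, 0.2802, 0.273]
tool_rot: [-3.137, 0.003, -0.102]
contact_force: [0.2, 0.0, -2.6]
gripper_width: 0.0103
```

>>> {"api": "apply_moves", "payload": {
  "motion": [0, 0, 0, 0, 0, 0, 0, 0, 0, 0, 0, 0]
}}

```text
time: 25.75
tcp_pos: [0.455, 0.2808, 0.2718]
tool_rot: [-3.137, 0.005, -0.101]
contact_force: [0.5, 1.1, -1.3]
gripper_width: 0.0106
```

>>> {"api": "apply_moves", "payload": {
  "motion": [0, -0.005, -0.06, 0, 0, 0, 0, -0.005, -0.12, 0, 0, 0, 0, -0.005, -0.17, 0, 0, 0, 0, -0.005, -0.19, 0, 0, 0, 0, -0.005, -0.19, 0, 0, 0]
}}

```text
time: 26.25
tcp_pos: [0.4545, 0.2799, 0.2344]
tool_rot: [-3.139, 0.006, -0.101]
contact_force: [-3.3, -1.6, 4.2]
gripper_width: 0.0104
```

>>> {"api": "apply_moves", "payload": {
  "motion": [0.001, 0.01, 0, 0, 0, 0, 0.002, 0.02, 0, 0, 0, 0, 0.002, 0.02, 0, 0, 0, 0]
}}

```text
time: 26.55
tcp_pos: [0.4551, 0.2842, 0.2344]
tool_rot: [-3.138, 0.006, -0.101]
contact_force: [0.4, -0.9, 0.9]
gripper_width: 0.0105
```

>>> {"api": "apply_moves", "payload": {
  "motion": [0, 0.004, 0, 0, 0, 0, 0.001, 0.008, 0, 0, 0, 0, 0.001, 0.008, 0, 0, 0, 0]
}}

```text
time: 26.85
tcp_pos: [0.4554, 0.2854, 0.2345]
tool_rot: [-3.139, 0.006, -0.101]
contact_force: [-0.5, -2.2, 2.9]
gripper_width: 0.0105
```

>>> {"api": "apply_moves", "payload": {
  "motion": [0, -0.001, 0, 0, 0, 0, 0, -0.001, 0, 0, 0, 0, 0, -0.001, 0, 0, 0, 0, 0, -0.001, 0, 0, 0, 0, 0, -0.001, 0.1, 0, 0, 0, 0, -0.001, 0.3, 0, 0, 0, 0, -0.001, 0.5, 0, 0, 0, 0, -0.15, 0.7, 0, 0, 0, 0, -0.35, 0.85, 0, 0, 0, 0, -0.55, 0.85, 0, 0, 0],
  "claw": 0.55
}}

```text
time: 27.85
tcp_pos: [0.4563, 0.1759, 0.4096]
tool_rot: [-3.134, -0.004, -0.099]
contact_force: [0.4, 0.1, 0.4]
gripper_width: 0.0385
```

>>> {"api": "apply_moves", "payload": {
  "motion": [0.05, -0.2, 0, 0, 0, 0.01, 0.1, -0.4, 0, 0, 0, 0.02, 0.15, -0.6, 0, 0, 0, 0.03, 0.2, -0.8, 0, 0, 0, 0.036, 0.2, -1, 0, 0, 0, 0.036]
}}

```text
time: 28.35
tcp_pos: [0.497, -0.0257, 0.4097]
tool_rot: [-3.134, -0.006, 0.015]
contact_force: [0.3, -1.1, -0.4]
gripper_width: 0.0384
```

>>> {"api": "apply_moves", "payload": {
  "motion": [0.05, -0.2, 0, 0, 0, 0, 0.1, -0.4, 0, 0, 0, 0, 0.15, -0.6, 0, 0, 0, 0, 0.2, -0.8, 0, 0, 0, 0, 0.2, -1, 0, 0, 0, 0, 0.2, -1, 0, 0, 0, 0]
}}

```text
time: 28.95
tcp_pos: [0.5355, -0.2338, 0.4089]
tool_rot: [-3.14, -0.004, 0.003]
contact_force: [-1.1, 0.3, -0.2]
gripper_width: 0.0384
```

```bash
cat > det.py <<'E'
from h import *
s=grab("wrist","pics/w6.png");print(s["tcp_pos"],s["tool_rot"])
f="pics/w6.png"
t=json.dumps
a=cv2.imread(f)
for n,c,yw,L in(("3",(.4999,-.369),.01,.15),("4",(.503,-.2875),-.05,.125)):
    print(n,"pred web ends",proj(f,[[c[0]+k*L/2*np.cos(yw),c[1]+k*L/2*np.sin(yw),.046] for k in(1,-1)]).round(1).tolist())
E
python3 det.py; python3 - <<'E'
import cv2
cv2.imwrite("pics/w6c.png",cv2.imread("pics/w6.png"))
E
```

```text
[ 0.53547304 -0.23379849  0.40887671] [-3.13956248e+00 -3.95319595e-03  2.78519038e-03]
3 pred web ends [[450.4, 139.1], [436.0, 266.8]]
4 pred web ends [[375.9, 147.8], [364.8, 254.9]]
```

```bash
python3 - <<'E'
from h import *
f="pics/w6.png";a=cv2.imread(f).min(2)
for r in(170,190,210,230):
    row=a[r,300:560].astype(int);on=row>110
    e=np.flatnonzero(np.diff(on.astype(int)))+301
    pc=[proj(f,[[.4999+t,-.369+dy,.012] for dy in(.022,-.022)])[:,0].round(0).tolist() for t in(.03,)]
    print(r,e.tolist())
for t in(.05,.02,-.01,-.04):print("3",proj(f,[[.4999+t,-.369+.01*t+dy,z] for dy,z in((.022,.012),(.004,.046),(-.004,.046),(-.022,.012))]).round(0).tolist(),"4",proj(f,[[.503+t,-.2875-.05*t+dy,z] for dy,z in((.022,.012),(.004,.046),(-.004,.046),(-.022,.012))]).round(0).tolist())
E
```

```text
170 [349, 389, 416, 456, 482]
190 [348, 387, 415, 440, 441, 453, 479]
210 [346, 384, 413, 437, 438, 450, 475]
230 [344, 381, 412, 430, 432, 433, 436, 448, 472]
3 [[418.0, 157.0], [444.0, 163.0], [452.0, 163.0], [455.0, 157.0]] 4 [[351.0, 154.0], [371.0, 160.0], [378.0, 160.0], [389.0, 154.0]]
3 [[416.0, 182.0], [441.0, 190.0], [448.0, 190.0], [452.0, 182.0]] 4 [[349.0, 179.0], [368.0, 187.0], [376.0, 187.0], [386.0, 179.0]]
3 [[414.0, 206.0], [438.0, 215.0], [445.0, 215.0], [450.0, 206.0]] 4 [[347.0, 203.0], [366.0, 213.0], [373.0, 213.0], [383.0, 203.0]]
3 [[412.0, 228.0], [436.0, 240.0], [443.0, 240.0], [447.0, 229.0]] 4 [[345.0, 226.0], [363.0, 237.0], [370.0, 237.0], [381.0, 226.0]]
```

Row edges put tee3's foot within 1–2 px of the prediction, so it hasn't moved.

>>> {"api": "apply_moves", "payload": {
  "motion": [0.02, -0.2, 0, 0, 0, 0.002, 0.047, -0.4, 0, 0, 0, 0.002, 0.047, -0.6, -0.1, 0, 0, 0.002, 0.047, -0.674, -0.3, 0, 0, 0.002, 0.047, -0.674, -0.5, 0, 0, 0.002, 0.047, -0.674, -0.7, 0, 0, 0.002, 0.047, -0.674, -0.83, 0, 0, 0.002, 0.047, -0.674, -0.83, 0, 0, 0.002, 0.047, -0.674, -0.83, 0, 0, 0.002]
}}

```text
time: 29.9
tcp_pos: [0.5464, -0.3636, 0.2435]
tool_rot: [-3.135, -0.005, 0.015]
contact_force: [-0.1, -0.2, 0.6]
gripper_width: 0.0385
```

>>> {"api": "apply_moves", "payload": {
  "motion": [-0.007, -0.025, -0.1, -0.001, 0.001, -0.001, -0.007, -0.025, -0.18, -0.001, 0.001, -0.001, -0.007, -0.025, -0.255, -0.001, 0.001, -0.001, -0.007, -0.025, -0.255, -0.001, 0.001, -0.001, -0.007, -0.025, -0.255, -0.001, 0.001, -0.001]
}}

```text
time: 30.4
tcp_pos: [0.5456, -0.3685, 0.1937]
tool_rot: [-3.138, -0.004, 0.013]
contact_force: [0.7, -0.4, -0.1]
gripper_width: 0.0387
```

>>> {"api": "apply_moves", "payload": {
  "motion": [0, 0, 0, 0, 0, 0, 0, 0, 0, 0, 0, 0, 0, 0, 0, 0, 0, 0, 0, 0, 0, 0, 0, 0, 0, 0, 0, 0, 0, 0, 0, 0, 0, 0, 0, 0],
  "claw": 1,
  "newtons": 100
}}

```text
time: 31.0
tcp_pos: [0.5464, -0.3691, 0.1955]
tool_rot: [-3.141, -0.007, 0.012]
contact_force: [-0.6, -0.6, 5.1]
gripper_width: 0.006
```

>>> {"api": "apply_moves", "payload": {
  "motion": [0, 0, 0.1, 0, 0, 0, 0, 0, 0.3, 0, 0, 0, 0, 0, 0.5, 0, 0, 0, 0, 0.05, 0.7, 0, 0, 0, 0, 0.15, 0.9, 0, 0, -0.01, -0.03, 0.35, 1, 0, 0, -0.02, -0.06, 0.55, 1, 0, 0, -0.03, -0.09, 0.75, 1, 0, 0, -0.036, -0.09, 0.95, 1, 0, 0, -0.036]
}}

```text
time: 31.9
tcp_pos: [0.527, -0.1776, 0.3946]
tool_rot: [-3.14, -0.004, -0.102]
contact_force: [0.7, -1.0, -2.4]
gripper_width: 0.006
```

>>> {"api": "apply_moves", "payload": {
  "motion": [0, 0.2, 0, 0, 0, 0, 0, 0.4, 0, 0, 0, 0, 0, 0.6, 0, 0, 0, 0, 0, 0.8, 0, 0, 0, 0, 0, 1, 0, 0, 0, 0]
}}

```text
time: 32.4
tcp_pos: [0.5262, 0.0239, 0.3936]
tool_rot: [-3.141, -0.002, -0.102]
contact_force: [0.4, 1.4, -3.1]
gripper_width: 0.0059
```

>>> {"api": "apply_moves", "payload": {
  "motion": [0, 0.2, 0, 0, 0, 0, 0, 0.4, 0, 0, 0, 0, 0, 0.6, 0, 0, 0, 0, 0, 0.8, 0, 0, 0, 0, 0, 0.95, 0, 0, 0, 0, 0, 0.95, 0, 0, 0, 0]
}}

```text
time: 33.0
tcp_pos: [0.5238, 0.2205, 0.3923]
tool_rot: [-3.136, 0.002, -0.092]
contact_force: [-0.1, 0.1, -3.1]
gripper_width: 0.0061
```

>>> {"api": "apply_moves", "payload": {
  "motion": [0.02, 0.065, -0.1, -0.001, 0, -0.003, 0.02, 0.065, -0.25, -0.001, 0, -0.003, 0.02, 0.065, -0.4, -0.001, 0, -0.003, 0.02, 0.065, -0.55, -0.001, 0, -0.003, 0.02, 0.065, -0.7, -0.001, 0, -0.003, 0.02, 0.065, -0.8, -0.001, 0, -0.003, 0.02, 0.065, -0.83, -0.001, 0, -0.003, 0.02, 0.065, -0.83, -0.001, 0, -0.003, 0.02, 0.065, -0.83, -0.001, 0, -0.003]
}}

```text
time: 33.9
tcp_pos: [0.5283, 0.2335, 0.2273]
tool_rot: [-3.139, 0.0, -0.101]
contact_force: [0.4, -0.3, -2.7]
gripper_width: 0.0058
```

>>> {"api": "apply_moves", "payload": {
  "motion": [0, 0, -0.06, 0, -0.001, 0, 0, 0, -0.11, 0, -0.002, 0, 0, 0, -0.15, 0, -0.002, 0, 0, 0, -0.15, 0, -0.002, 0]
}}

```text
time: 34.3
tcp_pos: [0.5284, 0.2336, 0.1976]
tool_rot: [-3.138, -0.006, -0.101]
contact_force: [-0.9, 0.9, 2.1]
gripper_width: 0.0061
```

>>> {"api": "apply_moves", "payload": {
  "motion": [0.001, 0.01, 0, 0, 0, 0, 0.002, 0.02, 0, 0, 0, 0, 0.003, 0.025, 0, 0, 0, 0, 0.003, 0.025, 0, 0, 0, 0]
}}

```text
time: 34.7
tcp_pos: [0.5291, 0.2386, 0.1976]
tool_rot: [-3.138, -0.006, -0.101]
contact_force: [-0.5, -2.9, 1.0]
gripper_width: 0.006
```

>>> {"api": "apply_moves", "payload": {
  "motion": [0, 0.005, 0, 0, 0, 0, 0.001, 0.009, 0, 0, 0, 0, 0.001, 0.009, 0, 0, 0, 0]
}}

```text
time: 35.0
tcp_pos: [0.5293, 0.2397, 0.1975]
tool_rot: [-3.14, -0.006, -0.101]
contact_force: [-0.9, -3.9, 2.6]
gripper_width: 0.0057
```

>>> {"api": "apply_moves", "payload": {
  "motion": [0, 0.004, 0, 0, 0, 0, 0.001, 0.008, 0, 0, 0, 0, 0.001, 0.008, 0, 0, 0, 0]
}}

```text
time: 35.3
tcp_pos: [0.5295, 0.2402, 0.1976]
tool_rot: [3.141, -0.005, -0.102]
contact_force: [-2.4, -5.4, 4.7]
gripper_width: 0.0062
```

>>> {"api": "apply_moves", "payload": {
  "motion": [0, 0, 0, 0, 0, 0, 0, 0, 0, 0, 0, 0, 0, 0, 0, 0, 0, 0, 0, 0, 0, 0, 0, 0, 0, 0, 0.1, 0, 0, 0, 0, 0, 0.3, 0, 0, 0, 0, 0, 0.5, 0, 0, 0, 0, 0, 0.75, 0, 0, 0, -0.1, 0, 1, 0, 0, 0, -0.18, 0, 1, 0, 0, 0],
  "claw": 0.65
}}

```text
time: 36.3
tcp_pos: [0.4946, 0.242, 0.4051]
tool_rot: [-3.134, -0.018, -0.102]
contact_force: [0.5, 0.9, 0.2]
gripper_width: 0.0297
```

```bash
python3 - <<'E'
from h import *
f="pics/w7.png"
s=grab("wrist",f);print(s["tcp_pos"],s["tool_rot"])
a=cv2.imread(f);off=np.array([150,80]);S=2.4;raw=cv2.resize(a[80:300,150:480],None,fx=S,fy=S,interpolation=cv2.INTER_CUBIC);im=raw.copy()
B=lambda *k:box(im,f,*k,S,off)
B((-.1,.1),(.15,.17),(.006,.036),(255,0,0))
B((-.1,.1),(-.17,.15),(.0059,.006),(255,0,0))
for d,L in((.098,.0875),(.024,.075)):
    B((-L,L),(d-.022,d+.022),(.006,.014),(0,0,255));B((-L,L),(d-.004,d+.004),(.014,.048),(0,0,255))
B((-.075,.015),(.046,.076),(.006,.022),(0,255,0));B((-.075,.015),(.055,.067),(.066,.078),(0,255,0))
cv2.imwrite("pics/w7c.png",im);cv2.imwrite("pics/w7r.png",raw)
E
```

```text
[0.49458284 0.2419599  0.40513004] [-3.13354435 -0.01782939 -0.10196895]
```

View pics/w7c.png

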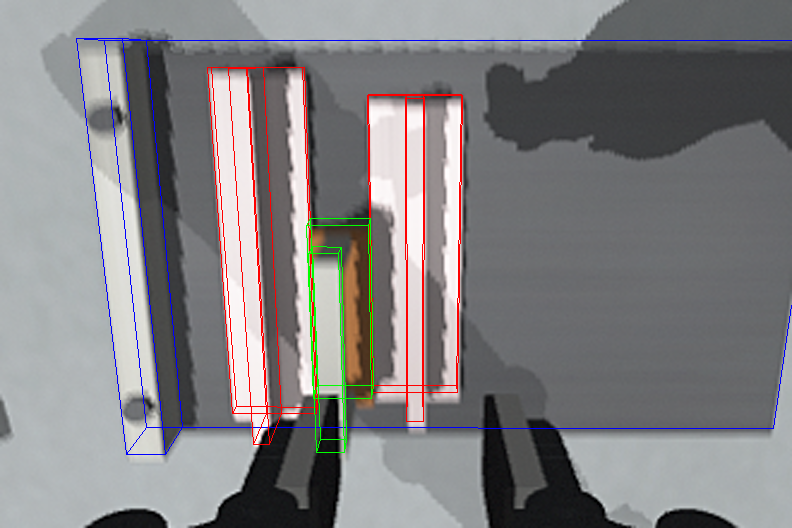

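Everything matches the nominal model: tee2 at d≈98 mm, tee3 at d≈24 mm, and the spacer upright in the gap between them at (340,320). Next I'll step the spacer to tee3's other side.

>>> {"api": "apply_moves", "payload": {
  "motion": [-0.1, 0.1, 0, 0, 0.003, 0, -0.196, 0.217, -0.1, 0, 0.003, 0, -0.196, 0.217, -0.3, 0, 0.003, 0, -0.196, 0.217, -0.5, 0, 0.003, 0, -0.196, 0.217, -0.7, 0, 0.003, 0, -0.196, 0.217, -0.77, 0, 0.003, 0, -0.196, 0.217, -0.77, 0, 0.003, 0, -0.196, 0.217, -0.77, 0, 0.003, 0],
  "claw": 0.5
}}

```text
time: 37.15
tcp_pos: [0.452, 0.2862, 0.2488]
tool_rot: [-3.137, -0.001, -0.099]
contact_force: [0.2, 0.7, 0.5]
gripper_width: 0.0423
```

>>> {"api": "apply_moves", "payload": {
  "motion": [0.016, -0.004, -0.04, -0.001, 0.001, -0.001, 0.016, -0.004, -0.073, -0.001, 0.001, -0.001, 0.016, -0.004, -0.073, -0.001, 0.001, -0.001]
}}

```text
time: 37.45
tcp_pos: [0.4552, 0.2851, 0.2337]
tool_rot: [-3.142, 0.002, -0.102]
contact_force: [-0.0, -0.4, 0.1]
gripper_width: 0.0428
```

>>> {"api": "apply_moves", "payload": {
  "motion": [0, 0, 0, 0, 0, 0, 0, 0, 0, 0, 0, 0, 0, 0, 0, 0, 0, 0, 0, 0, 0, 0, 0, 0, 0, 0, 0, 0, 0, 0, 0, 0, 0, 0, 0, 0],
  "claw": 1,
  "newtons": 60
}}

```text
time: 38.05
tcp_pos: [0.4553, 0.285, 0.2341]
tool_rot: [3.141, 0.002, -0.102]
contact_force: [-1.1, -0.6, 5.0]
gripper_width: 0.0099
```

>>> {"api": "apply_moves", "payload": {
  "motion": [0, 0, 0.1, 0, 0, 0, 0, 0, 0.25, 0, 0, 0, 0, 0, 0.4, 0, 0, 0, 0, 0, 0.45, 0, 0, 0, -0.01, -0.15, 0.45, 0, 0, 0, -0.03, -0.3, 0.45, 0, 0, 0, -0.04, -0.4, 0.45, 0, 0, 0, -0.04, -0.4, 0.4, 0, 0, 0, -0.04, -0.4, 0.3, 0, 0, 0, -0.04, -0.4, 0.2, 0, 0, 0]
}}

```text
time: 39.05
tcp_pos: [0.4469, 0.2055, 0.2725]
tool_rot: [-3.141, 0.002, -0.102]
contact_force: [-0.2, 0.8, -2.4]
gripper_width: 0.0106
```

>>> {"api": "apply_moves", "payload": {
  "motion": [0, 0, 0, 0, 0, 0, 0, 0, 0, 0, 0, 0]
}}

```text
time: 39.25
tcp_pos: [0.4463, 0.206, 0.2713]
tool_rot: [-3.141, 0.005, -0.101]
contact_force: [0.9, -0.2, -2.3]
gripper_width: 0.0107
```

>>> {"api": "apply_moves", "payload": {
  "motion": [0.005, 0, -0.06, 0, 0, 0, 0.005, 0, -0.12, 0, 0, 0, 0.005, 0, -0.17, 0, 0, 0, 0.005, 0, -0.188, 0, 0, 0, 0.005, 0, -0.188, 0, 0, 0]
}}

```text
time: 39.75
tcp_pos: [0.4467, 0.206, 0.2341]
tool_rot: [3.14, 0.007, -0.101]
contact_force: [-4.0, -1.0, 5.5]
gripper_width: 0.0105
```

>>> {"api": "apply_moves", "payload": {
  "motion": [0.001, 0.01, 0, 0, 0, 0, 0.002, 0.02, 0, 0, 0, 0, 0.002, 0.02, 0, 0, 0, 0]
}}

```text
time: 40.05
tcp_pos: [0.4474, 0.2102, 0.2341]
tool_rot: [3.14, 0.006, -0.1]
contact_force: [0.4, -0.3, -0.9]
gripper_width: 0.0104
```

>>> {"api": "apply_moves", "payload": {
  "motion": [0, 0.003, 0, 0, 0, 0, 0, 0.006, 0, 0, 0, 0, 0, 0.006, 0, 0, 0, 0]
}}

```text
time: 40.35
tcp_pos: [0.4474, 0.2108, 0.2342]
tool_rot: [3.139, 0.006, -0.101]
contact_force: [-0.4, -2.3, 2.8]
gripper_width: 0.0107
```

>>> {"api": "apply_moves", "payload": {
  "motion": [0, -0.001, 0, 0, 0, 0, 0, -0.001, 0, 0, 0, 0, 0, -0.001, 0, 0, 0, 0, 0, -0.001, 0, 0, 0, 0, 0, -0.001, 0.1, 0, 0, 0, 0, -0.001, 0.3, 0, 0, 0, 0, -0.001, 0.5, 0, 0, 0, 0, -0.15, 0.7, 0, 0, 0, 0, -0.35, 0.85, 0, 0, 0, 0, -0.5, 0.85, 0, 0, 0],
  "claw": 0.55
}}

```text
time: 41.35
tcp_pos: [0.4488, 0.1097, 0.4092]
tool_rot: [-3.141, -0.004, -0.101]
contact_force: [1.1, 0.0, -0.9]
gripper_width: 0.0388
```

>>> {"api": "apply_moves", "payload": {
  "motion": [0.05, -0.2, 0, 0, 0, 0.01, 0.12, -0.4, 0, 0, 0, 0.015, 0.2, -0.6, 0, 0, 0, 0.015, 0.24, -0.8, 0, 0, 0, 0.015, 0.24, -1, 0, 0, 0, 0.015]
}}

```text
time: 41.85
tcp_pos: [0.4976, -0.0917, 0.4091]
tool_rot: [-3.141, -0.006, -0.053]
contact_force: [1.2, -0.3, -0.0]
gripper_width: 0.0382
```

>>> {"api": "apply_moves", "payload": {
  "motion": [0.05, -0.2, 0, 0, 0, 0, 0.12, -0.35, 0, 0, 0, 0, 0.2, -0.5, 0, 0, 0, 0, 0.24, -0.6, 0, 0, 0, 0, 0.24, -0.6, 0, 0, 0, 0, 0.24, -0.6, 0, 0, 0, 0]
}}

```text
time: 42.45
tcp_pos: [0.5456, -0.2113, 0.4087]
tool_rot: [-3.14, -0.005, -0.054]
contact_force: [-0.6, 0.3, 0.5]
gripper_width: 0.0386
```

```bash
python3 - <<'E'
from h import *
f="pics/w8.png"
s=grab("wrist",f);print(s["tcp_pos"],s["tool_rot"])
a=cv2.imread(f).min(2)
q=proj(f,[.503,-.2875,.012])[0];print(q)
for t in(.05,.025,0,-.025,-.05):
    P=[[.503+t,-.2875-.055*t+dy,.012] for dy in(.022,-.022)];p=proj(f,P);r=int(p[:,1].mean())
    if 0<=r<400:
        on=a[r]>110;e=np.flatnonzero(np.diff(on.astype(int)))+1
        print(r,p[:,0].round(1).tolist(),[int(v) for v in e if abs(v-p[:,0].mean())<70])
for c in(-15,10):  # column profiles for ends
    col=a[:,int(q[0])+c]>110;print(np.flatnonzero(np.diff(col.astype(int)))+1, proj(f,[[.503+k*.0625,-.2875,.012] for k in(1,-1)])[:,1])
E
```

```text
[ 0.5456059  -0.21134945  0.40868216] [-3.13961426 -0.0047942  -0.05362869]
[386.01401123 200.36796787]
159 [369.9, 407.4] [371, 410]
180 [368.9, 405.7] [369, 408]
200 [368.0, 404.1] [368, 406]
219 [367.1, 402.5] [367, 404]
238 [366.2, 400.9] [366, 403]
[ 92 150 246 248 249 250 251 257 259 260 264] [149.06257135 246.95254516]
[ 90 150 154 155 250] [149.06257135 246.95254516]
```

>>> {"api": "apply_moves", "payload": {
  "motion": [-0.013, -0.2, 0, 0, 0, -0.002, -0.013, -0.39, -0.1, 0, 0, -0.002, -0.013, -0.39, -0.3, 0, 0, -0.002, -0.013, -0.39, -0.5, 0, 0, -0.002, -0.013, -0.39, -0.7, 0, 0, -0.002, -0.013, -0.39, -0.83, 0, 0, -0.002, -0.013, -0.39, -0.83, 0, 0, -0.002, -0.013, -0.39, -0.83, 0, 0, -0.002]
}}

```text
time: 43.3
tcp_pos: [0.5436, -0.287, 0.2437]
tool_rot: [-3.139, -0.006, -0.056]
contact_force: [0.7, -0.3, 0.1]
gripper_width: 0.0385
```

>>> {"api": "apply_moves", "payload": {
  "motion": [-0.004, -0.015, -0.1, 0, 0.001, -0.001, -0.004, -0.015, -0.18, 0, 0.001, -0.001, -0.004, -0.015, -0.258, 0, 0.001, -0.001, -0.004, -0.015, -0.258, 0, 0.001, -0.001, -0.004, -0.015, -0.258, 0, 0.001, -0.001]
}}

```text
time: 43.8
tcp_pos: [0.5438, -0.29, 0.1944]
tool_rot: [-3.14, -0.006, -0.059]
contact_force: [0.5, -0.0, -0.6]
gripper_width: 0.0388
```

>>> {"api": "apply_moves", "payload": {
  "motion": [0, 0, 0, 0, 0, 0, 0, 0, 0, 0, 0, 0, 0, 0, 0, 0, 0, 0, 0, 0, 0, 0, 0, 0, 0, 0, 0, 0, 0, 0, 0, 0, 0, 0, 0, 0],
  "claw": 1,
  "newtons": 100
}}

```text
time: 44.4
tcp_pos: [0.545, -0.2906, 0.1968]
tool_rot: [3.141, -0.01, -0.059]
contact_force: [-1.0, -0.5, 6.2]
gripper_width: 0.0059
```

>>> {"api": "apply_moves", "payload": {
  "motion": [0, 0, 0.1, 0, 0, 0, 0, 0, 0.3, 0, 0, 0, 0, 0, 0.5, 0, 0, 0, 0, 0.05, 0.7, 0, 0, 0, 0, 0.15, 0.9, 0, 0, -0.005, -0.03, 0.35, 1, 0, 0, -0.01, -0.06, 0.55, 1, 0, 0, -0.014, -0.09, 0.75, 1, 0, 0, -0.014, -0.1, 0.95, 1, 0, 0, -0.014]
}}

```text
time: 45.3
tcp_pos: [0.5239, -0.0991, 0.3967]
tool_rot: [3.141, -0.01, -0.103]
contact_force: [0.8, 0.5, -2.5]
gripper_width: 0.0059
```

>>> {"api": "apply_moves", "payload": {
  "motion": [0, 0.2, 0, 0, 0, 0, 0, 0.4, 0, 0, 0, 0, 0, 0.6, 0, 0, 0, 0, 0, 0.8, 0, 0, 0, 0, 0, 1, 0, 0, 0, 0, 0, 1, 0, 0, 0, 0]
}}

```text
time: 45.9
tcp_pos: [0.5221, 0.1093, 0.3964]
tool_rot: [-3.135, -0.007, -0.09]
contact_force: [-0.2, 0.6, -1.9]
gripper_width: 0.0054
```

>>> {"api": "apply_moves", "payload": {
  "motion": [-0.015, 0.12, 0, -0.001, 0, -0.004, -0.032, 0.25, -0.1, -0.001, 0, -0.004, -0.032, 0.25, -0.25, -0.001, 0, -0.004, -0.032, 0.25, -0.4, -0.001, 0, -0.004, -0.032, 0.25, -0.55, -0.001, 0, -0.004, -0.032, 0.25, -0.7, -0.001, 0, -0.004, -0.032, 0.25, -0.8, -0.001, 0, -0.004, -0.032, 0.25, -0.83, -0.001, 0, -0.004, -0.032, 0.25, -0.83, -0.001, 0, -0.004, -0.032, 0.25, -0.83, -0.001, 0, -0.004]
}}

```text
time: 46.9
tcp_pos: [0.5164, 0.1595, 0.2315]
tool_rot: [-3.137, -0.01, -0.103]
contact_force: [-0.5, -0.4, -2.5]
gripper_width: 0.006
```

>>> {"api": "apply_moves", "payload": {
  "motion": [0, 0, -0.06, 0, 0, 0, 0, 0, -0.12, -0.001, 0, 0, 0, 0, -0.165, -0.001, 0, 0, 0, 0, -0.165, -0.001, 0, 0]
}}

```text
time: 47.3
tcp_pos: [0.5165, 0.1597, 0.1987]
tool_rot: [-3.141, -0.01, -0.103]
contact_force: [-0.4, -0.6, 3.3]
gripper_width: 0.0056
```

>>> {"api": "apply_moves", "payload": {
  "motion": [0.001, 0.01, 0, 0, 0, 0, 0.002, 0.02, 0, 0, 0, 0, 0.002, 0.023, 0, 0, 0, 0, 0.002, 0.023, 0, 0, 0, 0]
}}

```text
time: 47.7
tcp_pos: [0.5171, 0.1641, 0.1988]
tool_rot: [-3.141, -0.011, -0.103]
contact_force: [-0.5, -1.8, 1.6]
gripper_width: 0.0055
```

>>> {"api": "apply_moves", "payload": {
  "motion": [0, 0.005, 0, 0, 0, 0, 0.001, 0.01, 0, 0, 0, 0, 0.001, 0.01, 0, 0, 0, 0]
}}

```text
time: 48.0
tcp_pos: [0.5173, 0.1656, 0.1988]
tool_rot: [3.141, -0.011, -0.103]
contact_force: [-1.1, -4.0, 3.4]
gripper_width: 0.0063
```

>>> {"api": "apply_moves", "payload": {
  "motion": [0, 0.003, 0, 0, 0, 0, 0, 0.006, 0, 0, 0, 0, 0, 0.006, 0, 0, 0, 0]
}}

```text
time: 48.3
tcp_pos: [0.5174, 0.1659, 0.1988]
tool_rot: [3.139, -0.01, -0.103]
contact_force: [-1.1, -4.7, 4.9]
gripper_width: 0.0058
```

>>> {"api": "apply_moves", "payload": {
  "motion": [0, 0, 0, 0, 0, 0, 0, 0, 0, 0, 0, 0, 0, 0, 0, 0, 0, 0, 0, 0, 0, 0, 0, 0, 0, 0, 0.1, 0, 0, 0, 0, 0, 0.3, 0, 0, 0, 0, 0, 0.5, 0, 0, 0, 0, 0.1, 0.75, 0, 0, 0, -0.1, 0.2, 1, 0, 0, 0, -0.15, 0.2, 1, 0, 0, 0],
  "claw": 0.65
}}

```text
time: 49.3
tcp_pos: [0.4874, 0.2098, 0.4049]
tool_rot: [-3.135, -0.02, -0.099]
contact_force: [0.4, 0.4, 0.8]
gripper_width: 0.0298
```

```bash
cat > chk.py <<'E'
from h import *
import sys
f=sys.argv[1];s=grab("wrist",f);print(s["tcp_pos"],s["tool_rot"],s["contact_force"])
a=cv2.imread(f).min(2)
for x in(.05,.035,.02,-.04):
    y=np.arange(-.1,.15,.0005)
    p=proj(f,[w(x,v,.014) for v in y]);ok=(p[:,0]>=0)&(p[:,0]<639)&(p[:,1]>=0)&(p[:,1]<399)
    val=cv2.remap(a,p[:,0].astype(np.float32),p[:,1].astype(np.float32),1).ravel()
    on=val>140;e=y[1:][np.diff(on.astype(int))!=0];print(x,e.round(4).tolist())
E
python3 chk.py pics/w9.png
```

```text
[0.48737077 0.20982658 0.404903  ] [-3.13536513 -0.0196825  -0.09943642] [0.41270366 0.39018518 0.80834098]
0.05 [-0.0665, -0.065, -0.064, -0.0615, -0.0605, -0.058, -0.0575, -0.052, -0.046, -0.028, 0.001, 0.0095, 0.022, 0.0455, 0.076, 0.0845, 0.105, 0.121]
0.035 [-0.0735, -0.063, -0.0535, -0.0525, -0.0475, -0.028, 0.001, 0.0085, 0.0215, 0.0455, 0.076, 0.085, 0.105, 0.121]
0.02 [-0.0735, -0.065, -0.063, -0.0625, -0.061, -0.05, -0.0475, -0.0385, -0.034, -0.0305, 0.001, 0.009, 0.0215, 0.046, 0.076, 0.0845, 0.105, 0.121]
-0.04 [-0.0735, -0.0645, -0.061, -0.05, -0.0475, -0.0375, -0.0225, -0.008, 0.001, 0.0095, 0.022, 0.046, 0.0765, 0.084, 0.1045, 0.1215]
```

Feet measured at −73.5…−28, 1…46 and 76…121 mm, so the centres are about −50.8, 23.4 and 98.5 mm and the gaps are 30–31 mm. Before hanging the spacer I'll triangulate the prong tip from earlier images.

```bash
python3 - <<'E'
from h import *
for f,p in(("pics/w4.png",(139,45)),("pics/w3.png",(292,352)),("pics/w2.png",(441,12))):
    for z in(.15,.16):print(f,z,ground(f,p,z)[0][:2].round(4))
f="pics/w4.png";print(g(f,"prong axis w4",[(139,45),(141,0)],.155))
E
```

```text
pics/w4.png 0.15 [6.117e-01 2.000e-04]
pics/w4.png 0.16 [ 0.6097 -0.005 ]
pics/w3.png 0.15 [ 0.6099 -0.0031]
pics/w3.png 0.16 [0.6142 0.0054]
pics/w2.png 0.15 [ 0.6037 -0.0077]
pics/w2.png 0.16 [ 0.6011 -0.0044]
prong axis w4 len 0.0251 yaw 2.861 mean [ 0.6227 -0.0059]
[[ 0.61069512 -0.00240879  0.155     ]
 [ 0.63478905 -0.00935248  0.155     ]]
```

>>> {"api": "apply_moves", "payload": {
  "motion": [-0.065, -0.008, -0.1, 0, 0.003, 0, -0.065, -0.008, -0.3, 0, 0.005, 0, -0.065, -0.008, -0.5, 0, 0.005, 0, -0.065, -0.008, -0.7, 0, 0.005, 0, -0.065, -0.008, -0.77, 0, 0.005, 0, -0.065, -0.008, -0.77, 0, 0.005, 0, -0.065, -0.008, -0.77, 0, 0.005, 0],
  "claw": 0.5
}}

```text
time: 50.05
tcp_pos: [0.472, 0.208, 0.2494]
tool_rot: [-3.14, 0.001, -0.098]
contact_force: [-0.2, 0.4, 0.6]
gripper_width: 0.0425
```

>>> {"api": "apply_moves", "payload": {
  "motion": [0.012, 0, -0.04, 0, 0, -0.001, 0.012, 0, -0.077, 0, 0, -0.001, 0.012, 0, -0.077, 0, 0, -0.001]
}}

```text
time: 50.35
tcp_pos: [0.4742, 0.2076, 0.2333]
tool_rot: [-3.141, 0.002, -0.101]
contact_force: [-0.4, -0.2, -0.6]
gripper_width: 0.0426
```

>>> {"api": "apply_moves", "payload": {
  "motion": [0, 0, 0, 0, 0, 0, 0, 0, 0, 0, 0, 0, 0, 0, 0, 0, 0, 0, 0, 0, 0, 0, 0, 0, 0, 0, 0, 0, 0, 0, 0, 0, 0, 0, 0, 0],
  "claw": 1,
  "newtons": 80
}}

```text
time: 50.95
tcp_pos: [0.4744, 0.2074, 0.2338]
tool_rot: [-3.141, 0.001, -0.101]
contact_force: [-0.9, -1.6, 4.3]
gripper_width: 0.0098
```

>>> {"api": "apply_moves", "payload": {
  "motion": [0, 0, 0.05, 0, 0, 0, 0, 0, 0.15, 0, 0, 0, 0, 0, 0.3, 0, 0, 0, 0, 0, 0.45, 0, 0, 0, 0, 0, 0.6, 0, 0, 0, 0, 0, 0.7, 0, 0, 0, 0, 0, 0.7, 0, 0, 0]
}}

```text
time: 51.65
tcp_pos: [0.4751, 0.2084, 0.377]
tool_rot: [-3.137, -0.005, -0.101]
contact_force: [0.7, 1.0, -1.9]
gripper_width: 0.0097
```

>>> {"api": "apply_moves", "payload": {
  "motion": [0, -0.05, 0, 0, 0, 0.045, 0.03, -0.12, 0, 0, 0, 0.09, 0.08, -0.22, 0, 0, 0, 0.135, 0.13, -0.34, 0, 0, 0, 0.18, 0.18, -0.46, 0, 0, 0, 0.225, 0.23, -0.58, 0, 0, 0, 0.27, 0.28, -0.7, 0, 0, 0, 0.315, 0.33, -0.8, 0, 0, 0, 0.36, 0.36, -0.85, 0, 0, 0, 0.405, 0.4, -0.9, 0, 0, 0, 0.45]
}}

```text
time: 52.65
tcp_pos: [0.5547, 0.0275, 0.3748]
tool_rot: [-3.133, -0.004, 1.318]
contact_force: [0.2, -0.4, -2.3]
gripper_width: 0.0103
```

>>> {"api": "apply_moves", "payload": {
  "motion": [0, 0, 0, 0, 0, 0.03, 0, 0, 0, 0, 0, 0.05, 0, 0, 0, 0, 0, 0.05]
}}

```text
time: 52.95
tcp_pos: [0.5542, 0.0274, 0.3726]
tool_rot: [-3.128, -0.005, 1.475]
contact_force: [0.6, -0.6, -2.9]
gripper_width: 0.0101
```

>>> {"api": "apply_moves", "payload": {
  "motion": [0, 0.009, -0.07, 0, -0.004, -0.006, 0, 0.009, -0.133, 0, -0.004, -0.006, 0, 0.009, -0.133, 0, -0.004, -0.006, 0, 0.009, -0.133, 0, -0.004, -0.006]
}}

```text
time: 53.35
tcp_pos: [0.5539, 0.0292, 0.3453]
tool_rot: [-3.139, -0.006, 1.456]
contact_force: [0.1, 0.7, -2.7]
gripper_width: 0.01
```

```bash
python3 - <<'E'
from h import *
f="pics/s3.png";s=grab("side",f);print(s["tcp_pos"],s["tool_rot"])
a=cv2.imread(f);q=proj(f,[[.61,-.0045,.15],[.694,-.0142,.15],[.5542,.002,.178]]);print(q)
c=q[0].astype(int);cv2.imwrite("pics/s3c.png",cv2.resize(a[c[1]-60:c[1]+60,c[0]-80:c[0]+80],None,fx=5,fy=5,interpolation=cv2.INTER_CUBIC))
E
```

```text
[0.55393056 0.02916196 0.34526656] [-3.13922396 -0.00576323  1.45581135]
[[283.87193995 190.74860388]
 [262.03469119 184.01463637]
 [298.69378446 187.31239358]]
```

View pics/s3c.png

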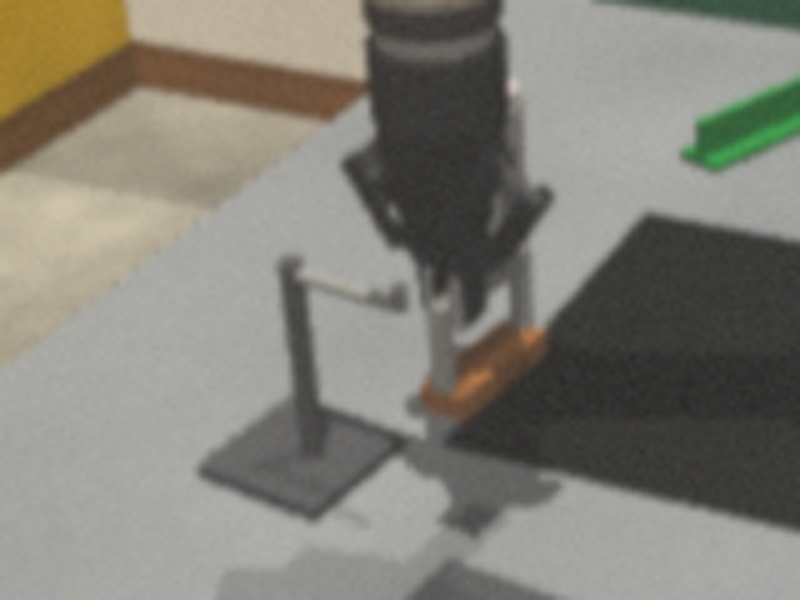

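The spacer hangs level in front of the prong tip at (400,295), with its opening facing the prong. Insert.

>>> {"api": "apply_moves", "payload": {
  "motion": [0.06, -0.007, 0, 0, 0, 0, 0.12, -0.014, 0, 0, 0, 0, 0.18, -0.021, 0, 0, 0, 0, 0.24, -0.028, 0, 0, 0, 0, 0.3, -0.035, 0, 0, 0, 0, 0.36, -0.042, 0, 0, 0, 0, 0.42, -0.049, 0, 0, 0, 0, 0.48, -0.057, 0, 0, 0, 0, 0.48, -0.057, 0, 0, 0, 0]
}}

```text
time: 54.3
tcp_pos: [0.6516, 0.0172, 0.3464]
tool_rot: [3.14, -0.006, 1.455]
contact_force: [-0.6, -0.5, -2.9]
gripper_width: 0.0099
```

Inserted with no contact. Lower onto the prong.

>>> {"api": "apply_moves", "payload": {
  "motion": [0, 0, -0.04, 0, 0, 0, 0, 0, -0.08, 0, 0, 0, 0, 0, -0.11, 0, 0, 0, 0, 0, -0.11, 0, 0, 0]
}}

```text
time: 54.7
tcp_pos: [0.651, 0.0173, 0.3235]
tool_rot: [-3.141, -0.006, 1.455]
contact_force: [1.1, 0.4, -3.2]
gripper_width: 0.0103
```

>>> {"api": "apply_moves", "payload": {
  "motion": [0, 0, -0.01, 0, 0, 0, 0, 0, -0.015, 0, 0, 0, 0, 0, -0.015, 0, 0, 0]
}}

```text
time: 55.0
tcp_pos: [0.651, 0.0175, 0.3226]
tool_rot: [3.14, -0.006, 1.455]
contact_force: [-2.7, -0.4, 4.8]
gripper_width: 0.0099
```

It's resting on the prong: z is as expected and the load has come off. Release and lift away.

>>> {"api": "apply_moves", "payload": {
  "motion": [0, 0, 0, 0, 0, 0, 0, 0, 0, 0, 0, 0, 0, 0, 0, 0, 0, 0, 0, 0, 0, 0, 0, 0, 0, 0, 0, 0, 0, 0, 0, 0, 0, 0, 0, 0],
  "claw": 0.65
}}

```text
time: 55.6
tcp_pos: [0.651, 0.0174, 0.3224]
tool_rot: [3.14, -0.006, 1.455]
contact_force: [-0.2, 0.1, 0.6]
gripper_width: 0.0302
```

>>> {"api": "apply_moves", "payload": {
  "motion": [0, 0, 0.05, 0, 0, 0, 0, 0, 0.15, 0, 0, 0, 0, 0, 0.3, 0, 0, 0, 0, 0, 0.45, 0, 0, 0, 0, 0, 0.6, 0, 0, 0, -0.2, 0, 0.6, 0, 0, 0, -0.4, 0, 0.6, 0, 0, 0, -0.6, 0, 0.6, 0, 0, 0, -0.6, 0, 0.6, 0, 0, 0]
}}

```text
time: 56.5
tcp_pos: [0.5259, 0.0184, 0.4422]
tool_rot: [-3.138, -0.003, 1.457]
contact_force: [0.7, -0.3, 1.1]
gripper_width: 0.0299
```

```bash
python3 - <<'E'
from h import *
f="pics/s4.png";s=grab("side",f);print(s["tcp_pos"],s["contact_force"])
grab("top","pics/t4.png")
a=cv2.imread(f).astype(int)
# orange block on hook?
m=((a[:,:,2]-a[:,:,0]>50)&(a[:,:,2]>100)).astype(np.uint8)
n,l,st,c=cv2.connectedComponentsWithStats(m)
print([(st[i].tolist(),c[i].round(1).tolist()) for i in range(1,n) if st[i,4]>15])
xh=np.array([np.cos(-.115),np.sin(-.115)]);yh=np.array([-xh[1],xh[0]]);h=np.array([.694,-.0142])-.045*xh
print("pred block",proj(f,[[*(h+u*yh+v*xh),z] for u in(-.045,.045) for v,z in((-.015,.095),(.015,.111))]).round(1).tolist())
E
python3 chk.py pics/w10.png
```

```text
[0.52587701 0.01843229 0.44223486] [ 0.69864261 -0.29926744  1.13349859]
[([0, 0, 274, 310, 47107], [98.2, 111.2]), ([530, 0, 110, 84, 2512], [577.8, 28.9]), ([531, 88, 93, 131, 4530], [578.1, 125.8]), ([539, 160, 13, 4, 31], [543.9, 161.4]), ([268, 193, 18, 16, 112], [275.8, 199.5]), ([589, 206, 23, 40, 179], [598.0, 227.3]), ([70, 219, 36, 24, 115], [87.8, 230.3]), ([0, 307, 55, 50, 507], [26.3, 332.5]), ([0, 308, 7, 16, 38], [1.8, 316.3]), ([7, 324, 7, 8, 17], [9.9, 327.1]), ([158, 353, 101, 41, 1224], [209.5, 372.9])]
pred block [[287.3, 197.3], [279.4, 190.7], [270.0, 210.8], [261.7, 203.8]]
[0.53030286 0.01752801 0.44350781] [ 3.137951   -0.00517542  1.4549982 ] [ 0.67036266 -0.61004925  0.9344477 ]
0.05 [-0.073, -0.064, -0.049, -0.0275]
0.035 [-0.0725, -0.064, -0.049, -0.028]
0.02 [-0.0725, -0.0655, -0.057, -0.0555, -0.049, -0.028]
-0.04 [-0.073, -0.0645, -0.049, -0.028]
```

```bash
python3 - <<'E'
from h import *
def edges(f,xs,z=.014,th=130):
    a=cv2.imread(f).min(2)
    for x in xs:
        y=np.arange(-.1,.15,.0005);p=proj(f,[w(x,v,z) for v in y]).astype(np.float32)
        on=cv2.remap(a,p[:,0],p[:,1],1).ravel()>th;print(f,x,y[1:][np.diff(on.astype(int))!=0].round(4).tolist())
edges("pics/t4.png",(.05,0,-.05))
A,B=cv2.imread("pics/top0.png").astype(int),cv2.imread("pics/t4.png").astype(int)
for n,P in(("can",[.7146,-.305,.08]),("disc",[.701,.321,.006]),("hammer1",proj),("x",0)):
    if n=="hammer1":c=np.array([157,200])
    elif n=="x":c=np.array([157,170])
    else:c=proj("pics/t4.png",P)[0].astype(int)
    s=np.s_[c[1]-15:c[1]+15,c[0]-15:c[0]+15];print(n,c,abs(A[s]-B[s]).mean().round(1),(abs(A[s]-B[s]).max(2)>60).sum())
E
```

```text
pics/t4.png 0.05 [-0.0705, -0.061, -0.0495, -0.0245, 0.0015, 0.0145, 0.0265, 0.0505, 0.077, 0.0895, 0.1035, 0.125]
pics/t4.png 0 [-0.0715, -0.0625, -0.05, -0.0245, 0.0015, 0.015, 0.026, 0.0505, 0.0765, 0.0895, 0.104, 0.1255]
pics/t4.png -0.05 [-0.073, -0.06, -0.05, -0.024, 0.001, 0.014, 0.0265, 0.0505, 0.0765, 0.0885, 0.1035, 0.1255]
can [396 140] 2.8 0
disc [215 151] 4.3 0
hammer1 [157 200] 2.7 0
x [157 170] 2.7 0
```

>>> {"api": "apply_moves", "payload": {
  "motion": [-0.2, 0.3, 0, 0, 0, -0.045, -0.2, 0.5, 0, 0, 0, -0.09, -0.2, 0.7, 0, 0, 0, -0.135, -0.2, 0.85, 0, 0, 0, -0.18, -0.2, 0.95, 0, 0, 0, -0.225, -0.2, 0.95, 0, 0, 0, -0.27, -0.2, 0.95, 0, 0, 0, -0.315, -0.2, 0.95, 0, 0, 0, -0.36, -0.2, 0.95, 0, 0, 0, -0.405, -0.2, 0.95, 0, 0, 0, -0.45]
}}

```text
time: 57.65
tcp_pos: [0.4929, 0.208, 0.444]
tool_rot: [3.138, -0.007, 0.035]
contact_force: [-0.2, 0.4, 0.7]
gripper_width: 0.0301
```

>>> {"api": "apply_moves", "payload": {
  "motion": [0, 0, 0, 0, 0, -0.04, 0, 0, 0, 0, 0, -0.04, 0, 0, 0, 0, 0, -0.04]
}}

```text
time: 57.95
tcp_pos: [0.4938, 0.2084, 0.4442]
tool_rot: [3.139, -0.008, -0.088]
contact_force: [-0.3, 0.5, 0.8]
gripper_width: 0.03
```

```bash
python3 chk.py pics/w11.png; python3 - <<'E'
from h import *
f="pics/s5.png";grab("side",f);a=cv2.imread(f).astype(int)
m=((a[:,:,2]-a[:,:,0]>50)&(a[:,:,2]>100)).astype(np.uint8)
n,l,st,c=cv2.connectedComponentsWithStats(m);print([(st[i].tolist(),c[i].round(1).tolist()) for i in range(1,n) if abs(c[i][0]-276)<15])
# lengthwise extents along the web tops in w11
f="pics/w11.png";b=cv2.imread(f).min(2)
for d in(.0985,.0235,-.0508):
    x=np.arange(-.1,.1,.0005);p=proj(f,[w(v,d,.048) for v in x]).astype(np.float32)
    on=cv2.remap(b,p[:,0],p[:,1],1).ravel()>140;e=x[on];print(d,e.min() if len(e) else None,e.max() if len(e) else None)
E
```

```text
[0.49378562 0.20839833 0.44415281] [ 3.13916846 -0.00782102 -0.08798833] [-0.3198531   0.46912929  0.77573831]
0.05 [-0.073, -0.0635, -0.0605, -0.0495, -0.047, -0.028, 0.0015, 0.01, 0.022, 0.046, 0.0765, 0.085, 0.104, 0.121]
0.035 [-0.073, -0.063, -0.06, -0.0495, -0.047, -0.028, 0.001, 0.009, 0.0215, 0.046, 0.0765, 0.085, 0.104, 0.121]
0.02 [-0.073, -0.065, -0.0605, -0.0495, -0.047, -0.028, 0.001, 0.009, 0.0215, 0.046, 0.0765, 0.0855, 0.104, 0.1215]
-0.04 [-0.0735, -0.0645, -0.06, -0.0495, -0.047, -0.0285, 0.0015, 0.0085, 0.022, 0.046, 0.076, 0.084, 0.104, 0.122]
[([277, 195, 6, 7, 25], [278.9, 197.7]), ([268, 203, 5, 5, 20], [269.8, 205.0])]
0.0985 -0.1 0.08750000000000016
0.0235 -0.1 0.09950000000000017
-0.0508 -0.06349999999999997 0.09950000000000017
```

```bash
python3 -c "
from workcell import arm
print(arm.observe()['qd'].round(3)); print(arm.finish_job())"
```

```text
[ 0.003 -0.008 -0.001  0.009 -0.001 -0.001 -0.008]
the job is handed in; nothing more can be done
None
```

I set tee2, tee3 and tee4 out from the fence, used the spacer for every gap, hung it on the prong and handed the job in at about 58 s. tee1 was not on the mat, so I treated it as absent. No verdict was reported.

**Row:** in the last wrist image the foot centres are about 98.7, 23.6 and −50.6 mm in the plate frame. That gives gaps of about 31 mm, with tolerance ±4 mm. The foot edges agree to within 0.5–1 mm at four points along the bars, so they are parallel to the fence.

**Centring:** I checked this for tee2 and tee3 in an overlay after placing them, and both matched the plate's centre line. For tee4 I saw only one end in the expected place. My final lengthwise check on the web tops was inconclusive for the other ends.

**Spacer:** the prong took its load (the wrist force changed by about 8 N) at the expected height. The side camera then showed the block within a few pixels of where it should hang. In the last picture it was partly in shadow, so only parts of it were visible.

**Bystanders:** the can, the disc and the hammer look unchanged between the first and last top images.

**What went wrong:** on the first try at tee2 the gripper apparently pushed the spacer's handle, the spacer tipped and tee2's foot went under it. I drew tee2 back, the spacer stood up again, and I redid the step holding the bars clear of the handle.

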